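Put the stacked balance weights back in their cases

TASK

The balance check is finished and its four steel weights are still stacked on the rubber pad. Take the stack apart from the top and put every weight away in its own wooden case, the one whose round well it fits, standing upright on the bottom of the well; lower the weights in gently, do not drop or tip them over, and leave the two glass vials standing where they are.

Things in the scene. Friction and masses are not known exactly. Their poses are not given: they have to be found in the camera images.
- weight_500: Loose steel balance weight (largest, at the bottom of the stack), nominally 500 g: an upright cylinder 58 mm in diameter and 23 mm high, with a round knob 18 mm in diameter and 12 mm high in the middle of its top (35 mm high in all). Its underside is flat; it stands on a thin round rubber pad 92 mm in diameter and 4 mm thick that is fixed to the table. Origin: centre of the underside; z up along its axis.
- weight_200: Loose steel balance weight (second largest, stands on the largest one), nominally 200 g: an upright cylinder 45 mm in diameter and 18 mm high, with a round knob 16 mm in diameter and 12 mm high in the middle of its top (30 mm high in all). A round recess in its underside, 23 mm in diameter and 13 mm deep, fits over the knob of the weight below, so it must be lifted straight up at least 12 mm before it is moved sideways. Origin: centre of the underside; z up along its axis.
- weight_100: Loose steel balance weight (third in size, stands on the second), nominally 100 g: an upright cylinder 34 mm in diameter and 17 mm high, with a round knob 13 mm in diameter and 12 mm high in the middle of its top (29 mm high in all). A round recess in its underside, 21 mm in diameter and 13 mm deep, fits over the knob of the weight below, so it must be lifted straight up at least 12 mm before it is moved sideways. Origin: centre of the underside; z up along its axis.
- weight_50: Loose steel balance weight (smallest, at the top of the stack), nominally 50 g: an upright cylinder 24 mm in diameter and 18 mm high, with a round knob 12 mm in diameter and 12 mm high in the middle of its top (30 mm high in all). A round recess in its underside, 17 mm in diameter and 13 mm deep, fits over the knob of the weight below, so it must be lifted straight up at least 12 mm before it is moved sideways. Origin: centre of the underside; z up along its axis.
- case_500: Fixed open wooden case of the 500 g weight (largest of the four cases), a square block 84 x 84 x 22 mm with one round felt-bottomed well in the middle of its top: 66 mm in diameter, 10 mm deep (well floor 12 mm above the case's underside), the mouth flared by 4 mm all round. Its weight of 58 mm stands in it upright with 4 mm play all round and sticks out by 13 mm plus the knob. Origin: centre of the underside; z up, x and y parallel to the sides.
- case_200: Fixed open wooden case of the 200 g weight (second largest of the four cases), a square block 71 x 71 x 22 mm with one round felt-bottomed well in the middle of its top: 53 mm in diameter, 10 mm deep (well floor 12 mm above the case's underside), the mouth flared by 4 mm all round. Its weight of 45 mm stands in it upright with 4 mm play all round and sticks out by 8 mm plus the knob. Origin: centre of the underside; z up, x and y parallel to the sides.
- case_100: Fixed open wooden case of the 100 g weight (third largest of the four cases), a square block 60 x 60 x 22 mm with one round felt-bottomed well in the middle of its top: 42 mm in diameter, 10 mm deep (well floor 12 mm above the case's underside), the mouth flared by 4 mm all round. Its weight of 34 mm stands in it upright with 4 mm play all round and sticks out by 7 mm plus the knob. Origin: centre of the underside; z up, x and y parallel to the sides.
- case_50: Fixed open wooden case of the 50 g weight (smallest of the four cases), a square block 50 x 50 x 22 mm with one round felt-bottomed well in the middle of its top: 32 mm in diameter, 10 mm deep (well floor 12 mm above the case's underside), the mouth flared by 4 mm all round. Its weight of 24 mm stands in it upright with 4 mm play all round and sticks out by 8 mm plus the knob. Origin: centre of the underside; z up, x and y parallel to the sides.
- vial_1: Loose glass vial with a white cap, 24 mm in diameter and 54 mm high, standing upright near the stack; a bystander. Origin: centre of its underside, z up.
- vial_2: Loose glass vial with a dark cap, 24 mm in diameter and 54 mm high, standing upright among the cases; a bystander. Origin: centre of its underside, z up. (Behind the cases, at x beyond about 0.66 m, y from -0.08 to -0.20 m, stands a fixed retort stand with a glass column 0.3 m high: carry the weights past in front of it.)
There are look-alikes about, which are no part of the job. What is shaped like the weight_500 but pink or turquoise is not meant.

How it is judged:
At the end, for the whole second after the job is handed in: Each of the four weights stands released and at rest in the well of its own case: its axis within 8 mm of the case's centre, its underside on the well floor (12 mm above the case's underside, within 3 mm), upright within 6 degrees (horizontal distance between weight_500 and case_500 below 0.008 m and z of weight_500 in the frame of case_500 between 0.009 and 0.015 m and angle between each of weight_500, weight_200, weight_100, weight_50's own z axis and vertical below 0.1 rad and linear speed of each of weight_500, weight_200, weight_100, weight_50 below 0.02 m/s and angular speed of each of weight_500, weight_200, weight_100, weight_50 below 0.2 rad/s and contact force between the fingers and weight_500 below 0.05 N and horizontal distance between weight_200 and case_200 below 0.008 m and z of weight_200 in the frame of case_200 between 0.009 and 0.015 m and contact force between the fingers and weight_200 below 0.05 N and horizontal distance between weight_100 and case_100 below 0.008 m and z of weight_100 in the frame of case_100 between 0.009 and 0.015 m and contact force between the fingers and weight_100 below 0.05 N and horizontal distance between weight_50 and case_50 below 0.008 m and z of weight_50 in the frame of case_50 between 0.009 and 0.015 m and contact force between the fingers and weight_50 below 0.05 N); the robot touches nothing.
It fails at once if a weight is dropped or thrown down into its case (faster than 0.6 m/s there, a fall of about 18 mm) ((horizontal distance between weight_500 and case_500 below 0.03 m and z of weight_500 in the frame of case_500 below 0.04 m and linear speed of weight_500 above 0.6 m/s) or (horizontal distance between weight_200 and case_200 below 0.03 m and z of weight_200 in the frame of case_200 below 0.04 m and linear speed of weight_200 above 0.6 m/s) or (horizontal distance between weight_100 and case_100 below 0.03 m and z of weight_100 in the frame of case_100 below 0.04 m and linear speed of weight_100 above 0.6 m/s) or (horizontal distance between weight_50 and case_50 below 0.03 m and z of weight_50 in the frame of case_50 below 0.04 m and linear speed of weight_50 above 0.6 m/s)).
It fails at once if a weight is tipped by more than 35 degrees, for instance as the stack falls over (angle between any of weight_500, weight_200, weight_100, weight_50's own z axis and vertical above 0.6 rad).
It fails at once if a glass vial is tipped by more than 30 degrees or pushed by more than 20 mm (angle between any of vial_1, vial_2's own z axis and vertical above 0.52 rad or distance of any of vial_1, vial_2 from where it was at the start of the episode above 0.02 m).
It also fails if it takes over 115 s, if anything falls off the work surface, if the arm or the gripper's body presses on something with over 40 N, if the wrist force passes 120 N, or if a joint passes its speed limit or range.

ROBOT

A 6-joint arm with a two-finger parallel gripper is mounted at the origin on a cart in front of the work surface, level with it; the furniture and walls round the work are solid. World frame = base frame: x ahead of the robot, y to its left, z up, the work surface at z = 0. Lengths are in m, angles in rad, forces in N, time in s.
With the tool pointing down it reaches from about 0.35 to 0.775 m from the base axis. Payload 5.5 kg.
Tool frame: the origin (TCP) lies at the very end of the fingers, on their centre line; the grasp point (between the pads) lies 19 mm behind it; z points along the fingers, y is the direction in which the jaws open and shut (so a half turn about z gives the same grasp; the last joint's range is limited). The gripper opens to 85 mm and grips with 20 to 120 N. Pads are 22 mm wide; open, the fingers measure 114 mm over their backs; the gripper's body (76 mm by 85 mm) begins 54 mm behind the grasp point. The pads swing forward as they close: fully open they stand 13 mm farther back than shut.
Start: joints at [1.206, 0.313, 0.046, 1.304, 0, 1.431], TCP at [0.128, 0.561, 0.206] pointing down, gripper open.
Joint ranges: [-2.76, 2.76], [-0.86, 1.69], [-1.03, 1.26], [-2.2, 2.34], [-1.47, 1.5], [-3.14, 3.14]. Speed limits (rad/s): [2.57, 2.57, 3.14, 3.14, 3.14, 3.14].

INTERFACE

Orientations are given as a unit quaternion [w, x, y, z].
In Python, from workcell import get_state, read_camera, hand_in, find_in, silhouettes gives the robot as it stands. The module is installed in compiled form; this text tells all that it offers.
- The arm moves only by the tool send_rows, never from a script. Its argument "deltas" is a list that holds one entry, the list of rows, each a list of 6 numbers: the shift along the world's x, y, z in cm, then the turn, a rotation vector about the world's x, y, z in degrees. In form: [[[dx, dy, dz, wx, wy, wz], ...]]. A call has 1 to 12 rows; each row is the pose to reach, as a shift and turn from the pose commanded when the call began; what a row does not reach only later rows make up. A row lasts 1/10 s, in which the tool goes at most 50 mm and 8.59 degrees, less where a joint would pass 70% of its speed; a pose out of reach is approached as far as the arm can. A call with a gripper value outside its range is refused whole. "jaw" is the opening, from -1 (shut) to 1 (fully open), so that 0 is half open, set as the call begins (left out, the last holds). The fingers move at their own pace and stop on an object; "force" is the grip in N (left out, the last holds). Time passes only in rows, so rows that repeat a pose let the fingers close. It gives the time, the measured TCP pose, the force and the opening at its end, in the units of the state.
- get_state(): the state, without advancing time (a new reading comes with each control period).
- read_camera(name): name is "scene" or "top" or "wrist"; returns a dict with "img" (384x512x3 uint8, red, green, blue), "z_map" (384x512 float32, m along the optical axis (not along the pixel's ray), 0 where there is no reading), "vfov" (degrees; the focal length in pixels is half the picture's height over the tangent of half this angle, whatever the lens; pixels are square), "cx", "cy" (the principal point, pixels), "R" (3x3) and "t" (3): a world point X has camera coordinates R X + t; the wrist camera has in their place "hand_eye" (4x4, takes a point from camera to tool coordinates, whose origin is the TCP and whose axes are the flange's). Camera axes: x right, y down, z forward; pixel columns grow to the right and rows downward; lengths in m; the calibration is good to about 2 mm. A picture is of the moment at which its call begins: read the wrist's pose just before it.
- hand_in(): hands the job in, once; it reports no verdict.
Trained networks look in a picture, given as the dict that the camera call returned (one of the last four; its "shot" number tells which), for a name from the list of things; names that differ only in an ending like _2 or _b are one class to them, and where a whole thing is asked for, a point or a joint stands for the part that bears it (a point fixed in the world has none). Each returns a list of dicts, best first, with "conf" (0 to 1); they miss things now and then, are a little off and sometimes report something else, mostly with a low value. They report only what shows in the picture. A call takes as long as a camera call. They do not tell look-alikes from the thing itself.
- find_in(picture, thing): "box" ([centre column, centre row, width, height] in pixels, round what is visible of it).
- silhouettes(picture, thing): "mask" (384x512 bool, what is visible of it) and "box" ([centre column, centre row, width, height] in pixels, round what is visible of it).
The state is a dict: "clock": time; "joint_pos": joint angles; "qvel": joint speeds; "tau": joint torques, N m; "tcp_pos": TCP position; "orientation": TCP orientation; "wrist_force": force on the tool from outside, world axes, zero at the start; "ft_torque": the same for the moment, N m; "finger_gap": finger opening in m.
Only numpy, scipy, OpenCV 4.12 (cv2) and the standard library are available. Lean on these libraries where they do the work, as an engineer would, in place of code of your own. Each camera call takes 0.05 s, during which the arm holds its last target.

## Working session

There is one attempt and no reset: what is moved stays moved. The work goes in short steps, Python scripts to look and compute and a tool call to move; the robot and the scene stay as the last step left them, time stands still between calls to the robot, and variables do not carry over. Pictures are saved under pics/ and viewed, and the job is handed in when it is done.

Besides the shell and the picture viewer there is one more tool, called after "Emit:" by a JSON object that holds its "op" and its "data". send_rows: Moves the arm, as the interface text tells. Its arguments: {"type":"object","properties":{"deltas":{"type":"array","items":{"type":"array","items":{"type":"array","items":{"type":"number"}}}},"jaw":{"type":"number"},"force":{"type":"number"}},"required":["deltas"]}

```bash
mkdir -p pics
cat > h.py <<'E'
import numpy as np,cv2
from workcell import *
def save(d,n,crop=None,s=1):
    im=d["img"][:,:,::-1]
    if crop: im=im[crop[1]:crop[3],crop[0]:crop[2]]
    im=cv2.resize(im,None,fx=s,fy=s,interpolation=cv2.INTER_CUBIC)
    cv2.imwrite("pics/"+n,im)
def cloud(d,st=None):
    h,w=d["z_map"].shape; f=h/2/np.tan(np.radians(d["vfov"])/2)
    v,u=np.mgrid[:h,:w]; z=d["z_map"].astype(float)
    P=np.stack([(u-d["cx"])*z/f,(v-d["cy"])*z/f,z],-1)
    if "R" in d: X=(P-d["t"])@np.array(d["R"])
    else:
        H=np.array(d["hand_eye"]); P=P@H[:3,:3].T+H[:3,3]
        from scipy.spatial.transform import Rotation as Ro
        q=np.array(st["orientation"]); X=P@Ro.from_quat(q[[1,2,3,0]]).as_matrix().T+st["tcp_pos"]
    X[z==0]=np.nan
    return X
E
python3 - <<'E'
from h import *
print(get_state())
for n in ["scene","top","wrist"]:
    d=read_camera(n); save(d,n+"0.png",s=1.5); print(n,d["vfov"],d["cx"],d["cy"],d.get("t"),d.get("hand_eye"))
    for t in ["weight_500","weight_200","weight_100","weight_50","case_500","case_200","case_100","case_50","vial_1"]:
        print(t,[(np.round(r["box"]).tolist(),round(r["conf"],2)) for r in find_in(d,t)])
E
```

```text
{'clock': 0.0, 'joint_pos': array([1.20637816e+00, 3.14008862e-01, 4.49861620e-02, 1.30358687e+00,
       1.36973307e-05, 1.43119190e+00]), 'qvel': array([-0.0025089 ,  0.00021072,  0.0013498 ,  0.00073578, -0.00027295,
       -0.00065906]), 'tau': array([-8.10156671e-04, -4.80623710e+01,  2.98536730e+01,  1.93646637e-02,
       -6.22366474e-05, -1.77813700e-06]), 'tcp_pos': array([0.12799258, 0.56001323, 0.20520703]), 'orientation': array([-2.32700238e-04,  1.12170266e-01,  9.93688588e-01, -8.76275464e-04]), 'wrist_force': array([-0.40389189, -0.67381903, -0.04910136]), 'ft_torque': array([0.00196152, 0.05581757, 0.00333235]), 'finger_gap': 0.08495281463715708}
scene 44.17587226727318 249.88927300042252 195.03889960278664 [-0.36624917  0.41998801  1.1349555 ] None
weight_500 [([170.0, 170.0, 17.0, 18.0], 0.68), ([160.0, 208.0, 18.0, 14.0], 0.67), ([273.0, 177.0, 15.0, 14.0], 0.65), ([257.0, 212.0, 21.0, 18.0], 0.63), ([155.0, 194.0, 9.0, 10.0], 0.49), ([157.0, 201.0, 14.0, 10.0], 0.43), ([157.0, 203.0, 15.0, 11.0], 0.39)]
weight_200 [([170.0, 170.0, 17.0, 18.0], 0.68), ([160.0, 208.
[... 2776 characters left out ...]
.0, 25.0, 26.0], 0.68), ([357.0, 216.0, 15.0, 18.0], 0.61)]
case_50 [([321.0, 229.0, 29.0, 30.0], 0.91), ([291.0, 206.0, 18.0, 17.0], 0.87), ([284.0, 237.0, 25.0, 26.0], 0.68), ([357.0, 216.0, 15.0, 18.0], 0.61)]
vial_1 [([333.0, 193.0, 8.0, 5.0], 0.63)]
wrist 65.42012323122712 255.5136168847919 193.6494145009137 None [[-3.56508775e-04 -9.64037189e-01 -2.65767138e-01  6.72404939e-02]
 [ 9.99999924e-01 -3.01005408e-04 -2.49573144e-04 -7.30980024e-06]
 [ 1.60600446e-04 -2.65767206e-01  9.64037222e-01 -1.67702351e-01]
 [ 0.00000000e+00  0.00000000e+00  0.00000000e+00  1.00000000e+00]]
weight_500 []
weight_200 []
weight_100 []
weight_50 []
case_500 []
case_200 []
case_100 []
case_50 []
vial_1 []
```

View pics/scene0.png

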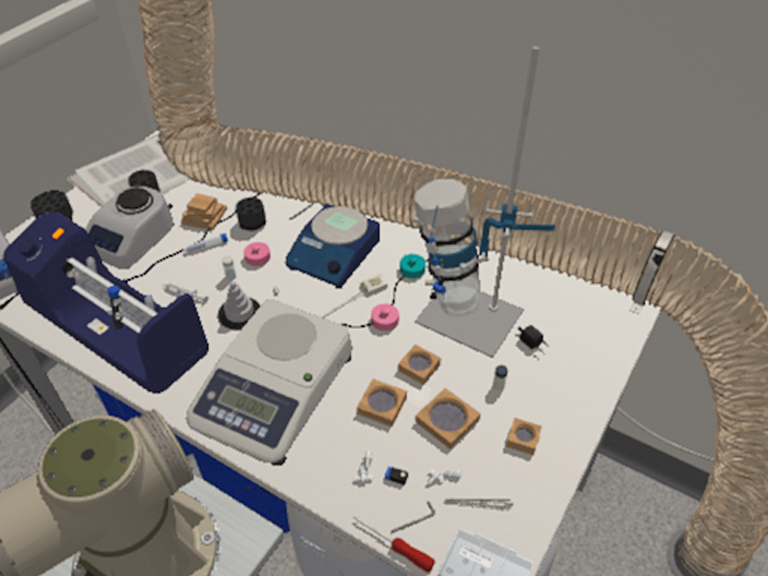

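View pics/top0.png

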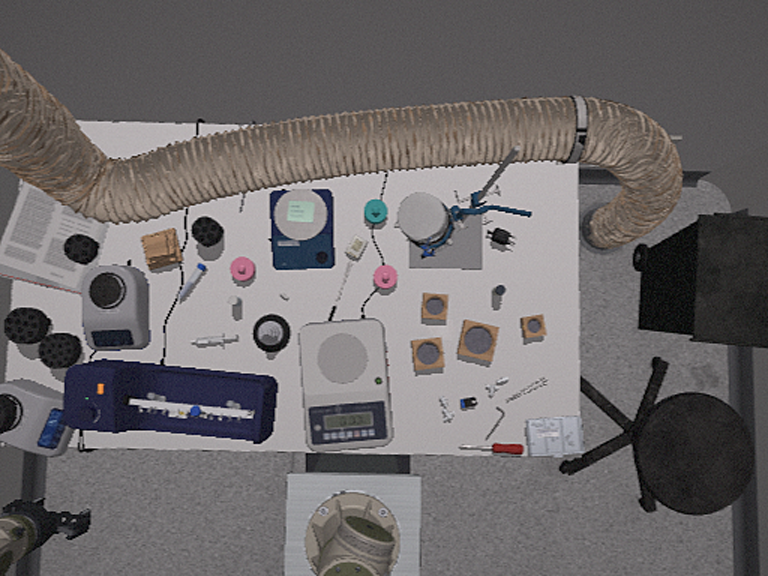

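View pics/wrist0.png

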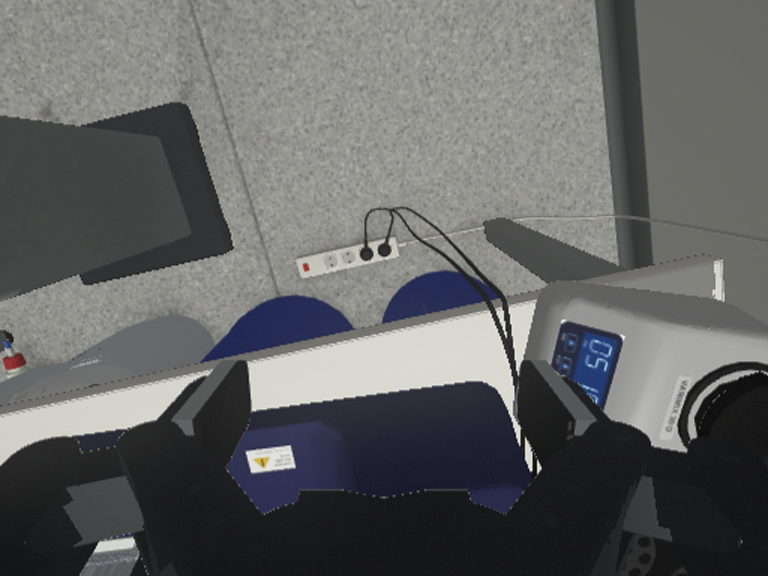

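The scene shows the stack at scene (159,203) / top (181,221), four cases to the right, two vials, and pink and turquoise decoys. Next I'll measure positions.

Run:
```python
from h import *
d=read_camera("top"); X=cloud(d)
s=read_camera("scene"); Y=cloud(s)
def r(X,u,v): print((u,v),np.round(X[v,u],4))
print("table",np.round(X[200,215],4),np.round(X[230,235],4), np.round(X[250,345],4))
for name,dd,Z in (("top",d,X),("scene",s,Y)):
    # stack
    m=(Z[...,2]>0.01)
    sx=np.nanmedian
    # region near stack
    c=X[221,181]
    reg=(np.hypot(Z[...,0]-c[0],Z[...,1]-c[1])<0.055)
    print(name,"stack c",np.round(c,3),"n",reg.sum())
    P=Z[reg]
    for lo,hi in ((0.002,.006),(.024,.03),(.037,.039),(.043,.047),(.055,.058),(.06,.064),(.072,.076),(.08,.085),(.086,.11)):
        q=P[(P[:,2]>lo)&(P[:,2]<hi)]
        if len(q): print(lo,hi,len(q),np.round(q.mean(0),4),np.round(q.min(0),4),np.round(q.max(0),4))
for u,v in ((321,229),(291,206),(284,237),(357,216)):
    c=X[v-0,u]; 
    for name,Z in(("top",X),("scene",Y)):
        reg=(np.hypot(Z[...,0]-c[0],Z[...,1]-c[1])<0.07)&(Z[...,2]>0.018)&(Z[...,2]<.027)
        P=Z[reg][:,:2].astype(np.float32)
        rc=cv2.minAreaRect(P*1000); print(name,(u,v),np.round(c,3),len(P),rc)
save(d,"stacktop.png",(130,170,240,270),6); save(s,"stackscene.png",(130,150,210,230),7);save(s,"cases.png",(220,210,380,320),4.5)
```

```text
table [0.565 0.086 0.004] [0.4586 0.0083 0.0885] [ 0.3947 -0.3895 -0.0021]
top stack c [0.485 0.194 0.08 ] n 719
0.002 0.006 193 [0.4848 0.1922 0.004 ] [0.4322 0.1413 0.002 ] [0.5374 0.2468 0.006 ]
0.024 0.03 50 [0.4811 0.1986 0.027 ] [0.4572 0.1776 0.0242] [0.5107 0.235  0.0299]
0.037 0.039 2 [0.4876 0.196  0.0376] [0.4719 0.1866 0.0375] [0.5033 0.2054 0.0377]
0.043 0.047 22 [0.4816 0.2089 0.0452] [0.4642 0.1858 0.0433] [0.503  0.2284 0.0469]
0.055 0.058 4 [0.482  0.1989 0.0568] [0.4679 0.194  0.0552] [0.496  0.208  0.0579]
0.06 0.064 20 [0.481  0.2022 0.0621] [0.4678 0.1903 0.06  ] [0.499  0.2218 0.0639]
0.072 0.076 2 [0.4885 0.2059 0.0739] [0.4882 0.1958 0.0724] [0.4887 0.2159 0.0754]
0.08 0.085 13 [0.4842 0.2037 0.0815] [0.4747 0.1944 0.08  ] [0.4951 0.215  0.0839]
0.086 0.11 11 [0.4836 0.2053 0.0913] [0.478  0.1964 0.0873] [0.4883 0.2097 0.095 ]
scene stack c [0.485 0.194 0.08 ] n 587
0.002 0.006 96 [0.469  0.198  0.0039] [0.4343 0.1737 0.002 ] [0.5357 0.2467 0.006 ]
0.024 0.03 54 [0.4711 0.1951 0.0263] [0.4503 0.1771 0.024 ] [0.5081 0.228  0.0298]
0.037 0.039 5 [0.476  0.1881 0
[... 1004 characters left out ...]
 -0.19   0.009] 195 ((533.0380249023438, -183.8793182373047), (62.472679138183594, 103.62901306152344), 85.98321533203125)
top (284, 237) [ 0.437 -0.166  0.013] 202 ((443.0076599121094, -170.20498657226562), (70.54803466796875, 70.62579345703125), 7.584237098693848)
scene (284, 237) [ 0.437 -0.166  0.013] 295 ((439.38836669921875, -171.1556396484375), (73.79315185546875, 73.30496978759766), 8.922564506530762)
top (357, 216) [ 0.518 -0.429  0.014] 125 ((514.3851318359375, -423.3387756347656), (49.41059875488281, 53.72127914428711), 9.346779823303223)
scene (357, 216) [ 0.518 -0.429  0.014] 185 ((510.6540222167969, -423.4736633300781), (54.2469367980957, 50.96579360961914), 12.279678344726562)
```

View pics/stackscene.png

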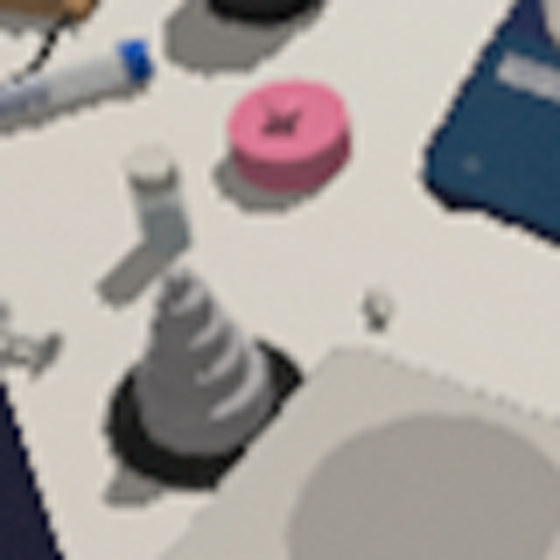

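View pics/cases.png

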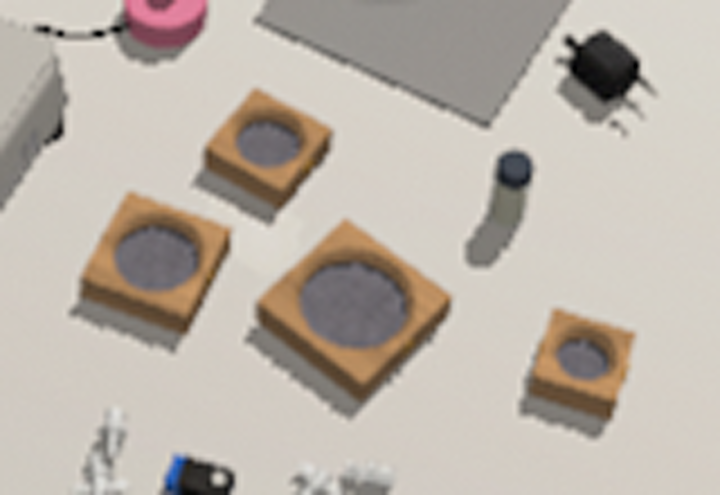

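View pics/stacktop.png

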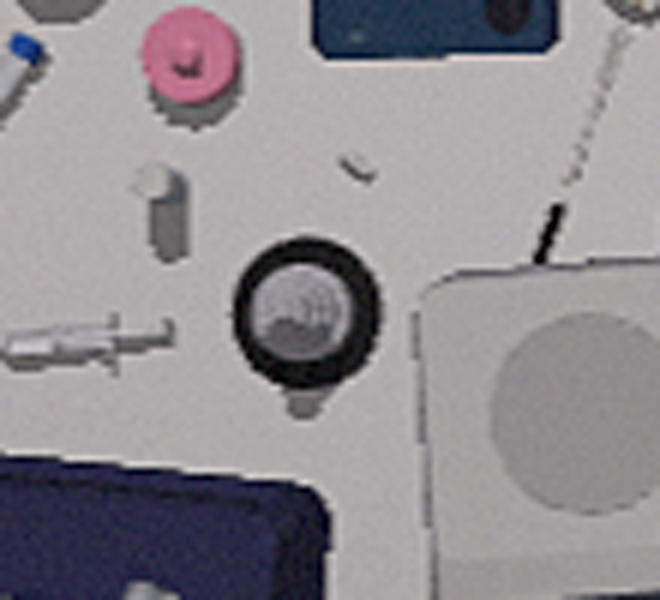

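The stack on the pad at scene (159,203) is the only grey steel one. The pink decoys at (170,170) and (257,212) and the turquoise one at (273,177) are single pieces, so I'm ruling them out. I'll move the wrist camera over the stack.

Emit:
{"op": "send_rows", "data": {"deltas": [[[2, -2, 1, 0, 0, 0], [5, -5, 1, 0, 0, 2], [8.5, -8.5, 2, 0, 0, 4], [12, -12, 2, 0, 0, 6], [15.5, -15.5, 2, 0, 0, 8], [19, -19, 2, 0, 0, 10], [22.5, -22.5, 2, 0, 0, 12], [26, -26, 2, 0, 0, 12.9], [29.5, -29.5, 2, 0, 0, 12.9], [32.5, -32.5, 2, 0, 0, 12.9], [34.5, -35, 2, 0, 0, 12.9], [35.4, -35.8, 2, 0, 0, 12.9]]]}}

```text
clock: 2.8
tcp_pos: [0.484, 0.2001, 0.226]
orientation: [0.0, 0.002, 1.0, -0.0]
wrist_force: [-0.6, 0.6, 0.3]
finger_gap: 0.0856
```

Emit:
{"op": "send_rows", "data": {"deltas": [[[0, 0, 0, 0, 0, 0], [0, 0, 0, 0, 0, 0], [0, 0, 0, 0, 0, 0]]]}}

```text
clock: 3.1
tcp_pos: [0.4812, 0.2037, 0.2262]
orientation: [-0.0, -0.001, 1.0, 0.0]
wrist_force: [0.1, 1.4, 0.1]
finger_gap: 0.0855
```

```bash
cat > wr.py <<'E'
from h import *
import sys
st=get_state(); d=read_camera("wrist"); save(d,sys.argv[1],s=1.5)
X=cloud(d,st); np.save("X.npy",X); np.save("I.npy",d["img"])
print(np.round(st["tcp_pos"],4),np.round(st["orientation"],4),st["clock"],np.round(st["joint_pos"],2))
E
python3 wr.py w1.png
python3 - <<'E'
from h import *
X=np.load("X.npy")
reg=np.hypot(X[...,0]-.482,X[...,1]-.203)<.05
P=X[reg]
print(np.nanmax(P[:,2]))
h=np.histogram(P[:,2],bins=np.arange(-.01,.105,.002)); print([(round(b,3),c) for b,c in zip(h[1],h[0]) if c])
d=read_camera("top");T=cloud(d);s=read_camera("scene");S=cloud(s)
for n in("vial_1","vial_2"):
  for dd,Z in((d,T),(s,S)):
    for r in silhouettes(dd,n): 
        q=Z[r["mask"]]; print(n,r["conf"],np.round(r["box"]),np.round(np.nanmedian(q,0),3),np.round(np.nanmax(q,0),3))
r=T[265,80];print("navy",T[250:290,50:180,2].max())
E
```

```text
[0.4812 0.2037 0.2262] [-2.0e-04 -1.1e-03  1.0e+00  2.0e-04] 3.1 [ 0.25  0.21 -0.05  1.32  0.    0.24]
0.35178022454299157
[(np.float64(-0.004), np.int64(6)), (np.float64(-0.002), np.int64(357)), (np.float64(0.0), np.int64(303)), (np.float64(0.002), np.int64(1140)), (np.float64(0.004), np.int64(875)), (np.float64(0.006), np.int64(10)), (np.float64(0.008), np.int64(4)), (np.float64(0.01), np.int64(5)), (np.float64(0.012), np.int64(9)), (np.float64(0.014), np.int64(5)), (np.float64(0.016), np.int64(4)), (np.float64(0.018), np.int64(8)), (np.float64(0.02), np.int64(5)), (np.float64(0.022), np.int64(4)), (np.float64(0.024), np.int64(83)), (np.float64(0.026), np.int64(411)), (np.float64(0.028), np.int64(28)), (np.float64(0.03), np.int64(7)), (np.float64(0.032), np.int64(7)), (np.float64(0.034), np.int64(4)), (np.float64(0.036), np.int64(6)), (np.float64(0.038), np.int64(7)), (np.float64(0.04), np.int64(7)), (np.float64(0.042), np.int64(57)), (np.float64(0.044), np.int64(291)), (np.float64(0.046), np.int64(22)), (np.float64(0.048), np.int64(8)), (np.float64(0.05), np.int64(8)), (np.float64
[... 418 characters left out ...]
 np.int64(11)), (np.float64(0.078), np.int64(170)), (np.float64(0.08), np.int64(94)), (np.float64(0.086), np.int64(3)), (np.float64(0.088), np.int64(11)), (np.float64(0.09), np.int64(65)), (np.float64(0.092), np.int64(24))]
vial_1 0.61 [332. 193.   8.   7.] [ 0.596 -0.332  0.052] [ 0.607 -0.324  0.063]
vial_1 0.48 [334. 250.  12.  20.] [ 0.587 -0.338  0.037] [ 0.605 -0.323  0.056]
vial_1 0.47 [152. 179.  10.  15.] [0.551 0.286 0.033] [0.607 0.348 0.056]
vial_2 0.61 [332. 193.   8.   7.] [ 0.596 -0.332  0.052] [ 0.607 -0.324  0.063]
vial_2 0.48 [334. 250.  12.  20.] [ 0.587 -0.338  0.037] [ 0.605 -0.323  0.056]
vial_2 0.47 [152. 179.  10.  15.] [0.551 0.286 0.033] [0.607 0.348 0.056]
navy nan
```

View pics/w1.png

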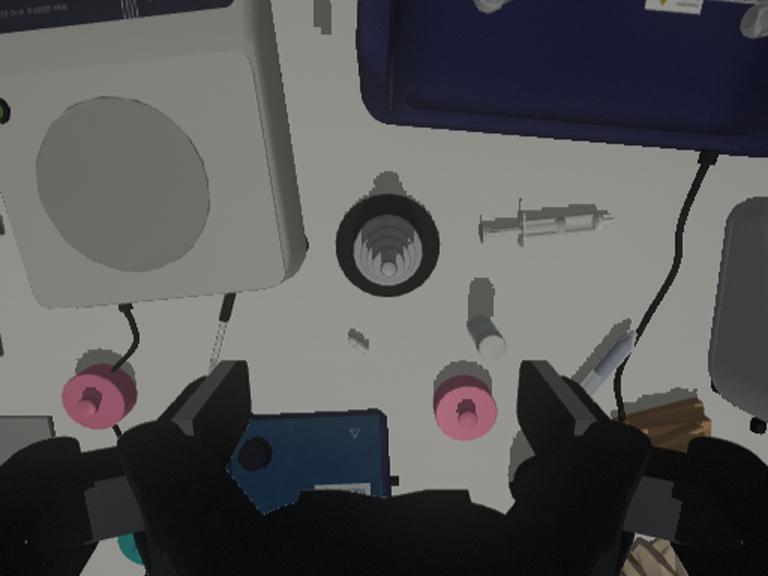

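The wrist view shows the stack at (388,268)/1.5, unoccluded, with all four tiers and the pad. I'll fit circles to each tier.

```bash
cat > fit.py <<'E'
import numpy as np,cv2
def tiers(X,c,levels,rad=.06):
    reg=np.hypot(X[...,0]-c[0],X[...,1]-c[1])<rad
    for lo,hi in levels:
        m=reg&(X[...,2]>lo)&(X[...,2]<hi)
        P=X[m]
        if len(P)<5: print(lo,len(P)); continue
        (cx,cy),r=cv2.minEnclosingCircle((P[:,:2]*1000).astype(np.float32))
        print((lo,hi),len(P),"mean",np.round(P.mean(0)*1000,1),"encl",round(cx,1),round(cy,1),"D",round(2*r,1))
E
python3 - <<'E'
from fit import *
X=np.load("X.npy")
tiers(X,(.482,.203),((.087,.096),(.077,.083),(.060,.064),(.043,.047),(.0245,.029)),.05)
m=(np.hypot(X[...,0]-.482,X[...,1]-.203)<.06)&(np.load("I.npy").max(-1)<45)&(X[...,2]<.008)
P=X[m]; (a,b),r=cv2.minEnclosingCircle((P[:,:2]*1000).astype(np.float32)); print("pad",a,b,2*r,len(P))
E
```

```text
(0.087, 0.096) 103 mean [480.7 207.   91.2] encl 481.4 207.0 D 11.9
(0.077, 0.083) 271 mean [480.1 206.9  79.7] encl 481.1 207.0 D 23.8
(0.06, 0.064) 259 mean [476.9 206.9  61.8] encl 481.4 206.8 D 33.9
(0.043, 0.047) 362 mean [475.9 206.4  44.8] encl 481.4 206.9 D 44.8
(0.0245, 0.029) 516 mean [474.3 206.7  26.8] encl 481.3 206.9 D 57.9
pad 481.1760559082031 206.9315643310547 90.7648696899414 1888
```

Emit:
{"op": "send_rows", "data": {"deltas": [[[0, 0.15, 0, 0, 0, 0], [0, 0.3, 0, 0, 0, 0], [0, 0.3, 0, 0, 0, 0], [0, 0.3, 0, 0, 0, 0], [0, 0.3, 0, 0, 0, 0], [0, 0.3, 0, 0, 0, 0]]], "jaw": -0.2, "force": 40}}

```text
clock: 4.05
tcp_pos: [0.4822, 0.2055, 0.2261]
orientation: [-0.0, -0.0, 1.0, 0.0]
wrist_force: [-0.3, 0.0, -0.6]
finger_gap: 0.034
```

```bash
cat > tip.py <<'E'
from h import *
st=get_state()
X=np.load("X.npy")
import sys
m=(np.abs(X[...,0]-.481)<.03)&(np.abs(X[...,1]-.205)<.09)&(X[...,2]>.15)
P=X[m]; print(len(P),"lowest finger z",np.nanpercentile(P[:,2],[0,1,2,5]), "tcp",st["tcp_pos"],st["finger_gap"])
q=P[P[:,2]<P[:,2].min()+.01]
for s in(1,-1):
    k=q[(q[:,1]-.206)*s>0]
    if len(k): print(np.round(k.min(0),4),np.round(k.max(0),4))
E
python3 tip.py; python3 wr.py w2.png; python3 tip.py;  python3 - <<'E'
from fit import *
X=np.load("X.npy")
tiers(X,(.482,.207),((.087,.096),(.077,.083),(.060,.064),(.043,.047),(.0245,.029)),.05)
E
```

```text
41790 lowest finger z [0.26334852 0.27079917 0.2745904  0.28423662] tcp [0.48222572 0.20554195 0.22610646] 0.03404401203057673
[0.4696 0.2458 0.2643] [0.4923 0.2591 0.2733]
[0.4697 0.1478 0.2633] [0.4925 0.1614 0.2733]
[0.4822 0.2055 0.2261] [-0.e+00 -1.e-04  1.e+00  1.e-04] 4.05 [ 0.25  0.21 -0.04  1.32  0.    0.25]
44201 lowest finger z [0.25185911 0.26332571 0.26943675 0.28542341] tcp [0.48222789 0.20548832 0.22611298] 0.03413967026739067
[0.4706 0.2224 0.2519] [0.4935 0.235  0.2618]
[0.4708 0.1758 0.252 ] [0.4931 0.1886 0.2619]
(0.087, 0.096) 103 mean [480.8 207.1  91.1] encl 481.4 207.1 D 11.9
(0.077, 0.083) 261 mean [480.1 207.   79.7] encl 481.4 207.2 D 24.0
(0.06, 0.064) 264 mean [477.  207.   61.8] encl 481.5 207.0 D 33.8
(0.043, 0.047) 360 mean [475.8 206.9  44.8] encl 481.3 206.9 D 44.6
(0.0245, 0.029) 518 mean [474.7 206.6  26.7] encl 481.2 206.7 D 58.0
```

View pics/w2.png

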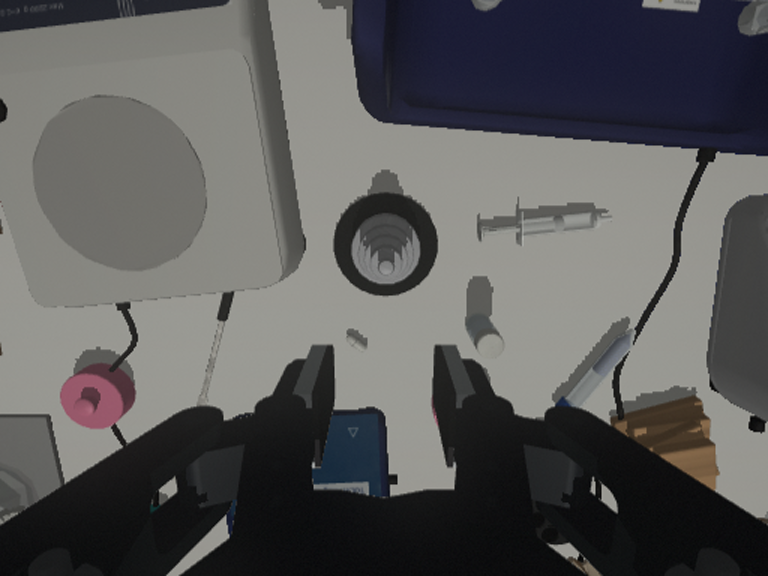

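Run:
```python
from h import *
d=read_camera("wrist"); H=np.linalg.inv(np.array(d["hand_eye"])); f=192/np.tan(np.radians(d["vfov"])/2)
for z in(0,-.01,-.019,-.026,-.04):
  for x in(.011,-.011):
    p=(H@[x,.017,z,1])[:3]; print(z,x,np.round([d["cx"]+f*p[0]/p[2],d["cy"]+f*p[1]/p[2]]),round(p[2],3))
Z=d["z_map"]
for v in range(220,312,6): print(v,[round(float(Z[v,u]),3) for u in (210,215,218,220,222,225,290,295,297,300,303)])
```

```text
0 0.011 [284. 210.] 0.177
0 -0.011 [283. 244.] 0.182
-0.01 0.011 [286. 216.] 0.167
-0.01 -0.011 [285. 252.] 0.173
-0.019 0.011 [288. 221.] 0.158
-0.019 -0.011 [287. 259.] 0.164
-0.026 0.011 [289. 226.] 0.152
-0.026 -0.011 [288. 265.] 0.157
-0.04 0.011 [292. 238.] 0.138
-0.04 -0.011 [291. 280.] 0.144
220 [0.418, 0.418, 0.418, 0.417, 0.418, 0.419, 0.417, 0.418, 0.418, 0.419, 0.42]
226 [0.42, 0.421, 0.422, 0.42, 0.421, 0.422, 0.422, 0.422, 0.422, 0.421, 0.421]
232 [0.144, 0.145, 0.144, 0.145, 0.423, 0.425, 0.148, 0.144, 0.144, 0.144, 0.145]
238 [0.137, 0.137, 0.137, 0.145, 0.153, 0.427, 0.148, 0.137, 0.138, 0.137, 0.138]
244 [0.132, 0.131, 0.135, 0.144, 0.152, 0.429, 0.147, 0.131, 0.131, 0.132, 0.131]
250 [0.126, 0.126, 0.136, 0.144, 0.152, 0.43, 0.147, 0.128, 0.125, 0.126, 0.126]
256 [0.12, 0.126, 0.136, 0.145, 0.152, 0.435, 0.148, 0.129, 0.122, 0.12, 0.12]
262 [0.115, 0.125, 0.136, 0.143, 0.152, 0.436, 0.149, 0.129, 0.123, 0.115, 0.116]
268 [0.116, 0.126, 0.137, 0.144, 0.153, 0.439, 0.149, 0.13, 0.124, 0.117, 0.116]
274 [0.117, 0.126, 0.135, 0.143, 0.42, 0.422, 0.147, 0.129, 0.123, 0.117, 0.117]
280 [0.118, 0.126, 0.137, 0.408, 0.411, 0.409, 0.418, 0.127, 0.122, 0.118, 0.117]
286 [0.118, 0.126, 0.136, 0.41, 0.409, 0.409, 0.447, 0.129, 0.122, 0.118, 0.118]
292 [0.119, 0.125, 0.408, 0.407, 0.408, 0.408, 0.45, 0.129, 0.124, 0.119, 0.117]
298 [0.119, 0.126, 0.407, 0.407, 0.407, 0.406, 0.452, 0.129, 0.124, 0.12, 0.117]
304 [0.12, 0.406, 0.407, 0.405, 0.407, 0.406, 0.455, 0.454, 0.122, 0.121, 0.118]
310 [0.121, 0.404, 0.404, 0.406, 0.405, 0.406, 0.459, 0.457, 0.458, 0.12, 0.121]
```

Emit:
{"op": "send_rows", "data": {"deltas": [[[0, 0.15, 0, 0, 0, 0], [0, 0.15, 0, 0, 0, 0], [0, 0.15, 0, 0, 0, 0], [0, 0.15, 0, 0, 0, 0], [0, 0.15, 0, 0, 0, 0]]], "jaw": -0.75}}

```text
clock: 4.65
tcp_pos: [0.4822, 0.207, 0.2261]
orientation: [-0.0, -0.0, 1.0, 0.0]
wrist_force: [0.4, -0.4, 0.8]
finger_gap: 0.0105
```

```bash
python3 wr.py w3.png; python3 tip.py
python3 - <<'E'
from h import *
s=read_camera("scene"); S=cloud(s); save(s,"s3.png",(100,80,260,230),4.5)
m=(np.hypot(S[...,0]-.481,S[...,1]-.207)<.06)&(S[...,2]>.12)&(S[...,2]<.5)
P=S[m]; print(len(P),np.sort(P[:,2])[:20])
E
```

```text
[0.4822 0.207  0.2261] [-0.e+00 -2.e-04  1.e+00  0.e+00] 4.65 [ 0.25  0.21 -0.04  1.32  0.    0.25]
44864 lowest finger z [0.2516194  0.26478379 0.27158306 0.28869694] tcp [0.4821786  0.20702774 0.22611471] 0.010266323271763725
[0.4706 0.2123 0.2516] [0.493  0.2247 0.2616]
[0.4707 0.1889 0.2518] [0.4931 0.2017 0.2616]
2045 [0.25170588 0.25203632 0.25216097 0.25234631 0.25300961 0.25346728
 0.25409303 0.25420412 0.25464445 0.25486491 0.25505208 0.25513681
 0.25516433 0.25555101 0.25561329 0.25718207 0.25755954 0.25846186
 0.25886929 0.25943636]
```

View pics/s3.png

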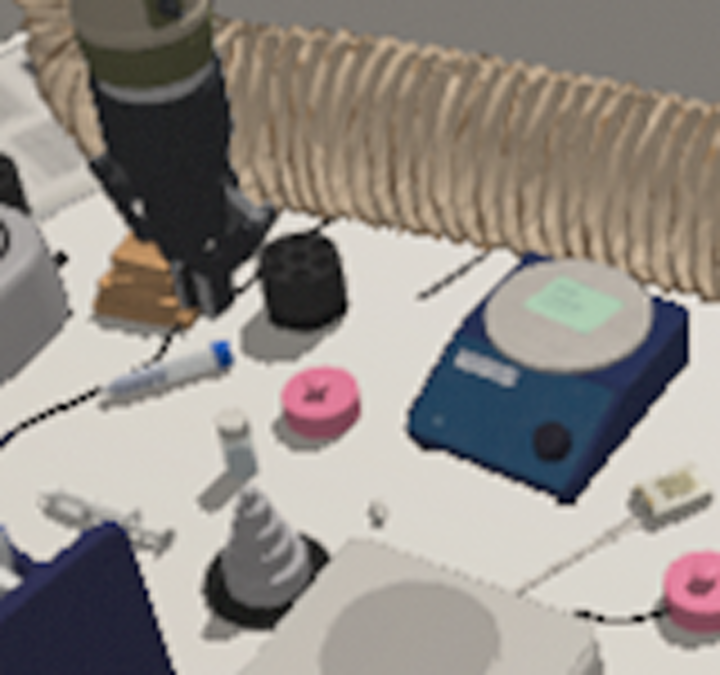

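Both cameras put the finger ends at z≈0.252 while the reported TCP is 0.226. That makes the fingertips about 25 mm behind the stated TCP. I'll test it at the knob: if the stated TCP is right, closing at TCP z=0.084 stops at a gap of 12 mm; if not, the fingers close above the knob.

Emit:
{"op": "send_rows", "data": {"deltas": [[[0, 0, -2, 0, 0, 0], [-0.1, 0, -5, 0, 0, 0], [-0.1, 0, -8, 0, 0, 0], [-0.1, 0, -11, 0, 0, 0], [-0.1, 0, -13, 0, 0, 0], [-0.1, 0, -14.2, 0, 0, 0], [-0.1, 0, -14.2, 0, 0, 0], [-0.1, 0, -14.2, 0, 0, 0]]], "jaw": -0.05, "force": 20}}

```text
clock: 5.55
tcp_pos: [0.4817, 0.2072, 0.0848]
orientation: [0.0, -0.0, 1.0, 0.0]
wrist_force: [0.5, -0.8, 0.5]
finger_gap: 0.0405
```

Emit:
{"op": "send_rows", "data": {"deltas": [[[0, 0, 0, 0, 0, 0], [0, 0, 0, 0, 0, 0], [0, 0, 0, 0, 0, 0], [0, 0, 0, 0, 0, 0], [0, 0, 0, 0, 0, 0]]], "jaw": -0.8}}

```text
clock: 6.05
tcp_pos: [0.4813, 0.2071, 0.0844]
orientation: [0.0, -0.0, 1.0, 0.0]
wrist_force: [-0.8, -0.4, 0.3]
finger_gap: 0.0089
```

```bash
python3 wr.py w4.png
python3 - <<'E'
from h import *
s=read_camera("scene"); save(s,"s4.png",(110,120,230,230),6)
E
```

```text
[0.4813 0.2071 0.0844] [ 2.e-04 -2.e-04  1.e+00  1.e-04] 6.05 [ 0.25  0.29 -0.3   0.98  0.    0.25]
```

View pics/w4.png

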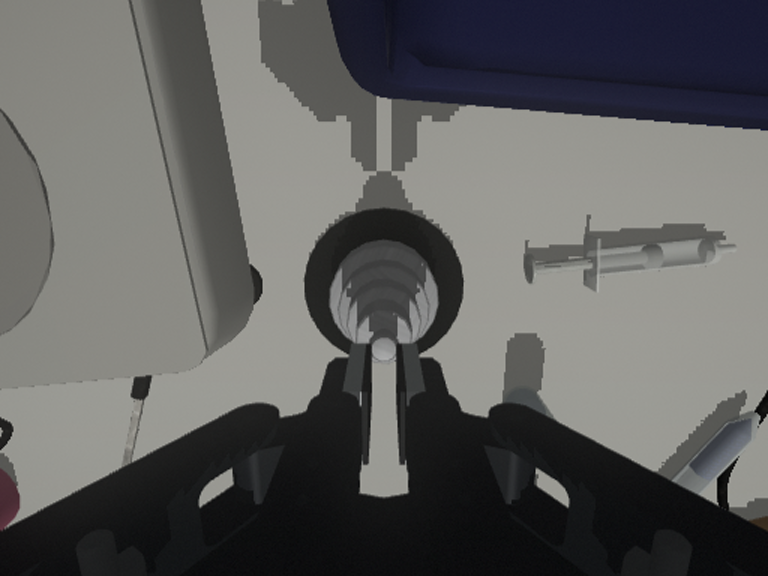

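View pics/s4.png

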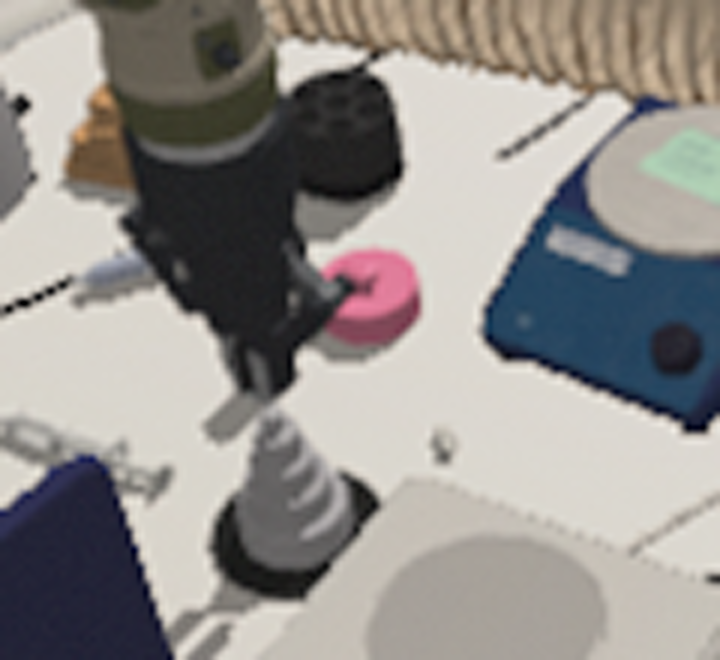

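Confirmed: the fingers closed to 9 mm above the knob, with no contact. I'll treat the fingertip as TCP + 25.5 mm from here on. Now the knob grasp on weight_50.

Emit:
{"op": "send_rows", "data": {"deltas": [[[0, 0, 0, 0, 0, 0], [0, 0, 0, 0, 0, 0], [0, 0, 0, 0, 0, 0], [0, 0, -0.8, 0, 0, 0], [0, 0, -1.6, 0, 0, 0], [0, 0, -2.4, 0, 0, 0], [0, 0, -2.8, 0, 0, 0], [0, 0, -2.8, 0, 0, 0], [0, 0, -2.8, 0, 0, 0]]], "jaw": -0.4}}

```text
clock: 7.05
tcp_pos: [0.4811, 0.207, 0.056]
orientation: [-0.0, -0.0, 1.0, -0.0]
wrist_force: [-0.2, 0.6, 0.7]
finger_gap: 0.0254
```

Emit:
{"op": "send_rows", "data": {"deltas": [[[0, 0, 0, 0, 0, 0], [0, 0, 0, 0, 0, 0], [0, 0, 0, 0, 0, 0], [0, 0, 0, 0, 0, 0], [0, 0, 0, 0, 0, 0]]], "jaw": -1, "force": 50}}

```text
clock: 7.55
tcp_pos: [0.4816, 0.2072, 0.0565]
orientation: [0.0, -0.0, 1.0, 0.0]
wrist_force: [-0.6, -1.4, 2.5]
finger_gap: 0.0092
```

Emit:
{"op": "send_rows", "data": {"deltas": [[[0, 0, 0.3, 0, 0, 0], [0, 0, 0.8, 0, 0, 0], [0, 0, 1.6, 0, 0, 0], [0, 0, 2.5, 0, 0, 0], [0, 0, 3.5, 0, 0, 0], [0, 0, 4, 0, 0, 0], [0, 0, 4, 0, 0, 0]]]}}

```text
clock: 8.25
tcp_pos: [0.4821, 0.2073, 0.0974]
orientation: [0.001, -0.0, 1.0, 0.0]
wrist_force: [0.1, -0.4, -0.9]
finger_gap: 0.009
```

```bash
python3 wr.py w5.png
python3 - <<'E'
from h import *
print(get_state()["finger_gap"])
s=read_camera("scene"); save(s,"s5.png",(110,120,230,230),6)
E
```

```text
[0.4821 0.2073 0.0974] [ 1.1e-03 -2.0e-04  1.0e+00  3.0e-04] 8.25 [ 0.25  0.27 -0.28  1.01  0.    0.25]
0.008663866134678577
```

View pics/w5.png

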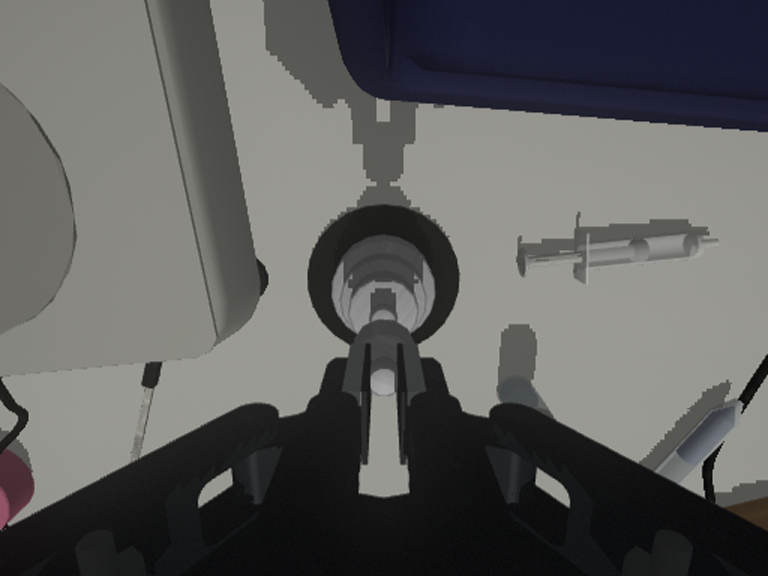

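View pics/s5.png

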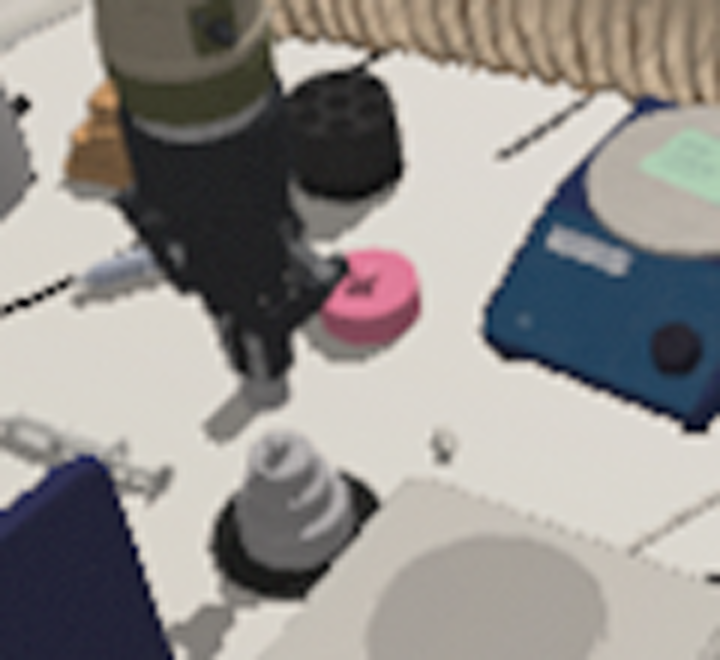

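Weight_50 is in hand (wrist view, 384,380) and the other three stayed in place. Raising it and carrying it across to case_50.

Emit:
{"op": "send_rows", "data": {"deltas": [[[0, -0.5, 2, 0, 0, 0], [0, -2, 5, 0, 0, 0], [0, -4.5, 7.5, 0, 0, 0], [0, -7.5, 9, 0, 0, 0], [0, -11, 10, 0, 0, 0], [0, -14.5, 10, 0, 0, 0], [0, -18, 10, 0, 0, 0], [0, -21.5, 10, 0, 0, 0], [0, -25, 10, 0, 0, 0], [0, -28.5, 10, 0, 0, 0], [0, -32, 10, 0, 0, 0], [0, -35.5, 10, 0, 0, 0]]]}}

```text
clock: 9.55
tcp_pos: [0.4807, -0.1492, 0.1956]
orientation: [-0.0, -0.0, 1.0, 0.0]
wrist_force: [0.5, 0.3, -1.2]
finger_gap: 0.009
```

Emit:
{"op": "send_rows", "data": {"deltas": [[[0, -3.5, 0, 0, 0, 0], [0, -7, 0, 0, 0, 0], [0.3, -10.5, 0, 0, 0, 0], [0.7, -14, 0, 0, 0, 0], [1.2, -17.5, 0, 0, 0, 0], [1.8, -21, 0, 0, 0, 0], [2.4, -23.5, 0, 0, 0, 0], [2.9, -25.5, 0, 0, 0, 0], [2.9, -27, 0, 0, 0, 0], [2.9, -27.5, 0, 0, 0, 0], [2.9, -27.5, 0, 0, 0, 0], [2.9, -27.5, 0, 0, 0, 0]]]}}

```text
clock: 10.75
tcp_pos: [0.51, -0.4221, 0.1958]
orientation: [-0.0, -0.0, 1.0, 0.001]
wrist_force: [-0.1, -0.0, -0.9]
finger_gap: 0.0089
```

```bash
python3 wr.py w6.png
python3 - <<'E'
from fit import *
X=np.load("X.npy")
for c in ((.512,-.423),(.475,-.29)):
    reg=(np.hypot(X[...,0]-c[0],X[...,1]-c[1])<(.045 if c[1]<-.4 else .07))
    P=X[reg&(X[...,2]>.017)&(X[...,2]<.027)]
    if len(P)>20: print("rect",len(P),cv2.minAreaRect((P[:,:2]*1000).astype(np.float32)),P[:,2].mean())
    tiers(X,c,((.006,.0155),),.045)
E
```

```text
[ 0.51   -0.4221  0.1958] [-3.e-04 -3.e-04  1.e+00  5.e-04] 10.75 [-0.81  0.49  0.29  1.37  0.   -0.81]
rect 1286 ((511.7137451171875, -423.3377380371094), (50.41926193237305, 52.762149810791016), 10.166352272033691) 0.021291196502700817
(0.006, 0.0155) 586 mean [ 510.5 -423.5   12.2] encl 500.1 -425.7 D 55.6
rect 3071 ((474.5810852050781, -289.7719421386719), (86.62797546386719, 84.07072448730469), 78.1265869140625) 0.02127727424154345
(0.006, 0.0155) 2610 mean [ 474.2 -288.7   12.3] encl 473.7 -295.4 D 79.5
```

View pics/w6.png

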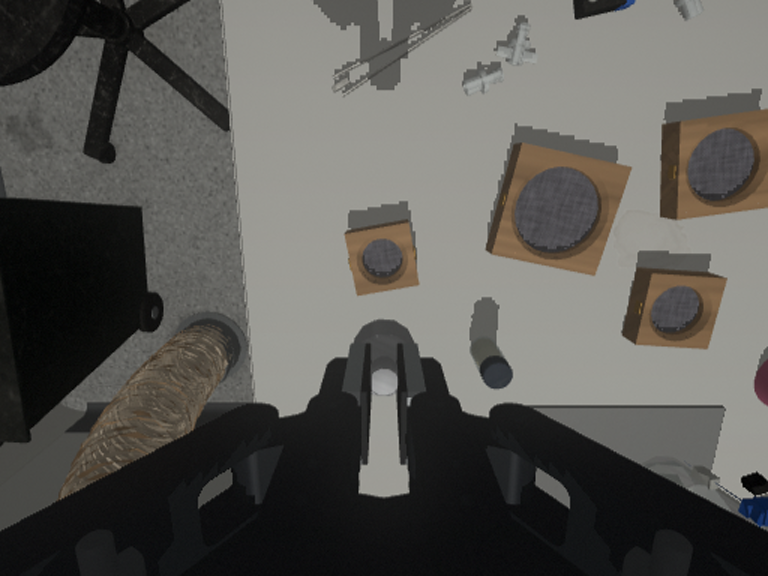

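Wrist view: case_50 at (382,258), case_500 at (560,208), case_200 at (723,163), case_100 at (675,310), vial_2 at (495,370). Refining the well centres.

```bash
cat > cases.py <<'E'
import numpy as np,cv2
X=np.load("X.npy"); I=np.load("I.npy").astype(int)
sat=I.max(-1)-I.min(-1)
for n,c,s in (("50",(.512,-.423),50),("500",(.475,-.29),84),("200",(.441,-.171),71),("100",(.533,-.17),60)):
    D=np.hypot(X[...,0]-c[0],X[...,1]-c[1])
    P=X[(D<s*.00075)&(X[...,2]>.0195)&(X[...,2]<.0235)]
    if len(P)<50: print(n,"none"); continue
    r=cv2.minAreaRect((P[:,:2]*1000).astype(np.float32))
    W=X[(D<s*.0005)&(X[...,2]>.0095)&(X[...,2]<.0145)&(sat<30)]
    e=cv2.minEnclosingCircle((W[:,:2]*1000).astype(np.float32))
    print(n,"rect",np.round(r[0],1),np.round(r[1],1),round(r[2],1),"z",P[:,2].mean().round(4),"felt",len(W),np.round(e[0],1),round(2*e[1],1),"bbox",np.round((W.min(0)+W.max(0))*500,1),np.round((W.max(0)-W.min(0))*1000,1))
E
python3 cases.py
```

```text
50 rect [ 511.6 -422.8] [50.4 51.5] 10.0 z 0.0217 felt 536 [ 512.1 -423.2] 31.8 bbox [ 512.2 -423.2   12.2] [30.5 30.   4.4]
500 rect [ 474.6 -289.6] [86.2 84.1] 78.1 z 0.0216 felt 2513 [ 473.9 -294. ] 75.8 bbox [ 475.  -294.    12.1] [65.4 75.7  4.7]
200 rect [ 441.3 -172.7] [71.1 69. ] 7.9 z 0.0215 felt 1690 [ 442.1 -173.9] 64.8 bbox [ 440.6 -173.8   12. ] [52.4 64.4  5. ]
100 rect [ 550.5 -183.9] [61.9 53. ] 86.0 z 0.0215 felt 484 [ 538.2 -176.3] 53.1 bbox [ 542.9 -175.3   11.9] [39.7 45.6  4.9]
```

Emit:
{"op": "send_rows", "data": {"deltas": [[[0.2, -0.1, -2, 0, 0, 0], [0.2, -0.1, -5, 0, 0, 0], [0.2, -0.1, -8, 0, 0, 0], [0.2, -0.1, -11, 0, 0, 0], [0.2, -0.1, -13.5, 0, 0, 0], [0.2, -0.1, -15.3, 0, 0, 0], [0.2, -0.1, -16.3, 0, 0, 0], [0.2, -0.1, -16.3, 0, 0, 0], [0.2, -0.1, -16.3, 0, 0, 0]]]}}

```text
clock: 11.7
tcp_pos: [0.5127, -0.4239, 0.0341]
orientation: [0.0, -0.0, 1.0, -0.0]
wrist_force: [-0.4, -0.0, 0.1]
finger_gap: 0.0087
```

```bash
python3 wr.py w7.png; python3 cases.py | head -1
```

```text
[ 0.5127 -0.4239  0.0341] [ 4.e-04 -4.e-04  1.e+00 -4.e-04] 11.7 [-0.81  0.58  0.02  1.02  0.   -0.81]
50 rect [ 511.  -423.1] [50.  51.6] 8.8 z 0.0216 felt 921 [ 512.4 -423.3] 31.9 bbox [ 509.5 -423.3   12.2] [23.8 31.6  3.6]
```

View pics/w7.png

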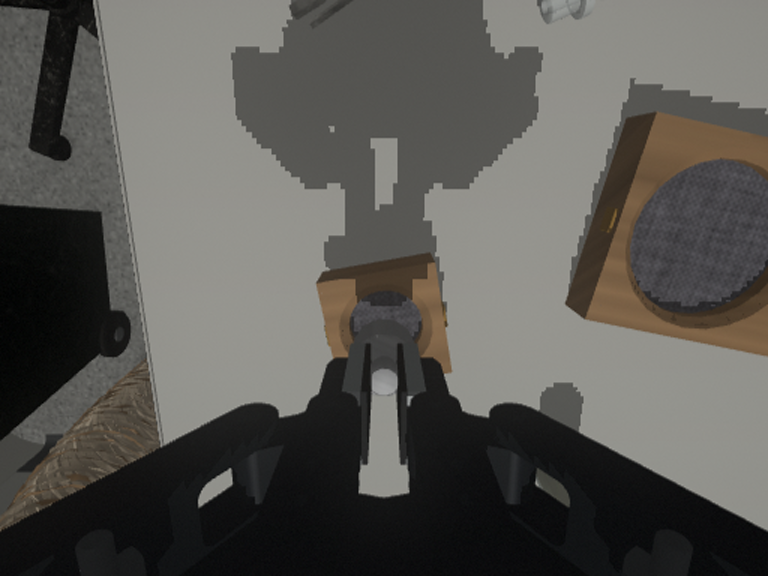

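Weight_50 is centred over its well (384,340). Lowering it, with a pause at the floor.

Emit:
{"op": "send_rows", "data": {"deltas": [[[0, 0.05, -0.7, 0, 0, 0], [0, 0.05, -1.4, 0, 0, 0], [0, 0.05, -2, 0, 0, 0], [0, 0.05, -2.4, 0, 0, 0], [0, 0.05, -2.6, 0, 0, 0], [0, 0.05, -2.7, 0, 0, 0], [0, 0.05, -2.75, 0, 0, 0], [0, 0.05, -2.75, 0, 0, 0]]]}}

```text
clock: 12.55
tcp_pos: [0.5119, -0.4231, 0.0066]
orientation: [-0.0, -0.0, 1.0, 0.0]
wrist_force: [-2.8, 1.8, 6.4]
finger_gap: 0.0092
```

It's in contact with the floor (6 N). Releasing.

Emit:
{"op": "send_rows", "data": {"deltas": [[[0, 0, 0, 0, 0, 0], [0, 0, 0, 0, 0, 0], [0, 0, 0, 0, 0, 0], [0, 0, 0, 0, 0, 0]]], "jaw": -0.4}}

```text
clock: 12.95
tcp_pos: [0.5122, -0.4235, 0.0054]
orientation: [-0.0, -0.0, 1.0, 0.0]
wrist_force: [-1.0, 0.2, -1.2]
finger_gap: 0.0255
```

Emit:
{"op": "send_rows", "data": {"deltas": [[[0, 0, 0.5, 0, 0, 0], [0, 0, 1.5, 0, 0, 0], [0, 0, 3.5, 0, 0, 0], [0, 0, 6, 0, 0, 0], [0, 0, 9, 0, 0, 0], [0, 0, 12, 0, 0, 0], [0, 0, 15, 0, 0, 0], [0, 0, 16, 0, 0, 0], [0, 0, 16, 0, 0, 0]]]}}

```text
clock: 13.85
tcp_pos: [0.5132, -0.4244, 0.1682]
orientation: [0.002, -0.0, 1.0, -0.002]
wrist_force: [0.8, -1.3, 0.1]
finger_gap: 0.0255
```

```bash
python3 wr.py w8.png
python3 - <<'E'
from fit import *
X=np.load("X.npy")
tiers(X,(.512,-.423),((.037,.046),(.027,.033)),.03)
E
```

```text
[ 0.5132 -0.4244  0.1682] [ 1.6e-03 -2.0e-04  1.0e+00 -1.7e-03] 13.85 [-0.81  0.5   0.24  1.3   0.   -0.81]
(0.037, 0.046) 105 mean [ 511.3 -423.3   41.2] encl 511.6 -423.3 D 11.5
(0.027, 0.033) 285 mean [ 510.5 -423.2   29.8] encl 511.7 -423.4 D 23.7
```

View pics/w8.png

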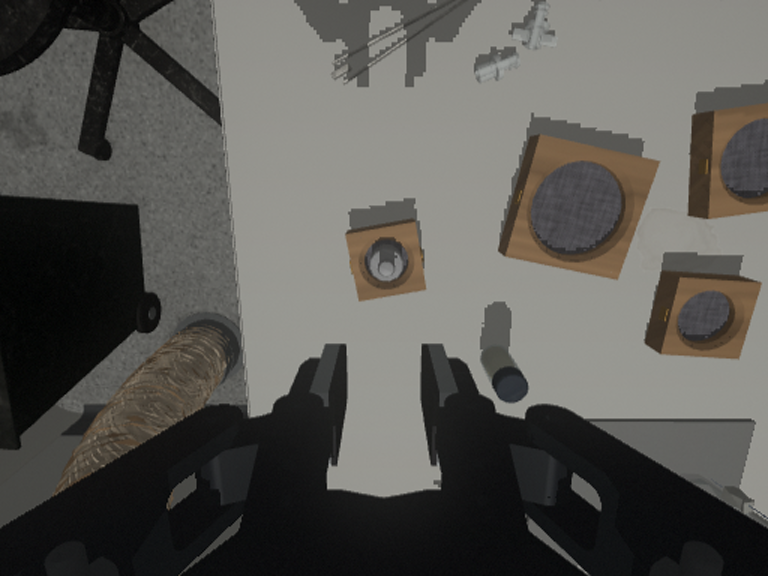

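Weight_50 stands in its well at (511.7, -423.4), with its shoulder at z=29.8 mm and knob top at about 41 mm, as expected. Back to the stack.

Emit:
{"op": "send_rows", "data": {"deltas": [[[-0.2, 2, 1, 0, 0, 0], [-0.5, 6, 1, 0, 0, 0], [-1, 10.5, 1, 0, 0, 0], [-1.5, 15, 1, 0, 0, 0], [-2, 19.5, 1, 0, 0, 0], [-2.5, 24, 1, 0, 0, 0], [-3, 28.5, 1, 0, 0, 0], [-3.1, 33, 1, 0, 0, 0], [-3.1, 37.5, 1, 0, 0, 0], [-3.1, 42, 1, 0, 0, 0], [-3.1, 46.5, 1, 0, 0, 0], [-3.1, 51, 0, 0, 0, 0]]]}}

```text
clock: 15.1
tcp_pos: [0.4806, 0.0883, 0.1647]
orientation: [-0.0, -0.0, 1.0, 0.0]
wrist_force: [1.3, -1.0, -0.3]
finger_gap: 0.0255
```

Emit:
{"op": "send_rows", "data": {"deltas": [[[0, 4, 0, 0, 0, 0], [0, 7.5, 0, 0, 0, 0], [0, 10, -1, 0, 0, 0], [0, 11.6, -3, 0, 0, 0], [0, 12.1, -5, 0, 0, 0], [0, 12.1, -7, 0, 0, 0], [0, 12.1, -8, 0, 0, 0], [0, 12.1, -8, 0, 0, 0], [0, 12.1, -8, 0, 0, 0]]]}}

```text
clock: 16.0
tcp_pos: [0.481, 0.2073, 0.0854]
orientation: [-0.0, 0.0, 1.0, -0.0]
wrist_force: [0.3, -1.4, 0.9]
finger_gap: 0.0257
```

```bash
python3 wr.py w9.png
python3 - <<'E'
from fit import *
X=np.load("X.npy")
tiers(X,(.4813,.207),((.069,.079),(.060,.064),(.043,.047),(.0245,.029)),.05)
E
```

```text
[0.481  0.2073 0.0854] [-5.e-04  0.e+00  1.e+00 -1.e-04] 16.0 [ 0.25  0.28 -0.3   0.99  0.    0.25]
(0.069, 0.079) 314 mean [480.6 207.   73. ] encl 481.4 207.0 D 13.4
(0.06, 0.064) 1480 mean [480.1 207.   61.8] encl 481.4 207.0 D 33.9
(0.043, 0.047) 815 mean [471.8 207.2  44.8] encl 481.3 206.9 D 44.9
(0.0245, 0.029) 1061 mean [468.8 207.2  26.8] encl 481.2 206.9 D 57.8
```

View pics/w9.png

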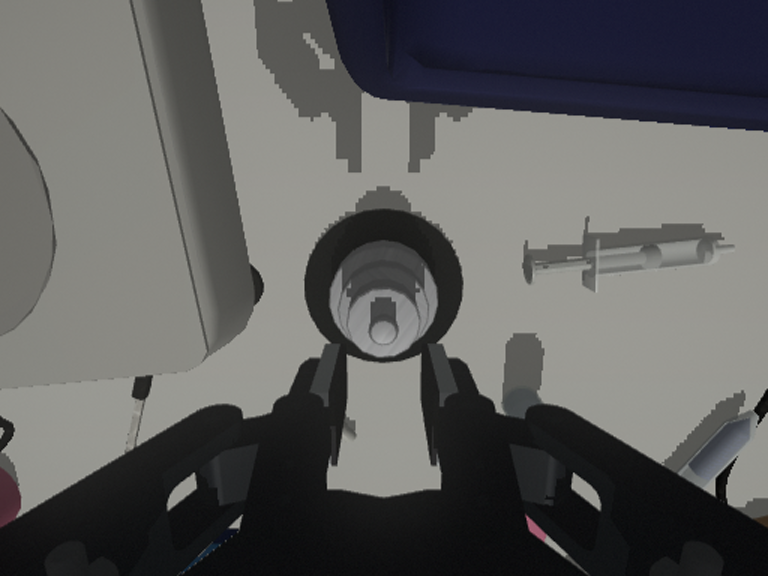

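The stack hasn't moved. Descending 47 mm onto the knob of weight_100.

Emit:
{"op": "send_rows", "data": {"deltas": [[[0, 0, -1, 0, 0, 0], [0, 0, -2.3, 0, 0, 0], [0, 0, -3.5, 0, 0, 0], [0, 0, -4.3, 0, 0, 0], [0, 0, -4.7, 0, 0, 0], [0, 0, -4.7, 0, 0, 0], [0, 0, -4.7, 0, 0, 0]]]}}

```text
clock: 16.75
tcp_pos: [0.4814, 0.2077, 0.0388]
orientation: [0.0, -0.0, 1.0, 0.0]
wrist_force: [0.5, 0.2, 0.9]
finger_gap: 0.0258
```

Emit:
{"op": "send_rows", "data": {"deltas": [[[0, 0, 0, 0, 0, 0], [0, 0, 0, 0, 0, 0], [0, 0, 0, 0, 0, 0], [0, 0, 0, 0, 0, 0], [0, 0, 0, 0, 0, 0]]], "jaw": -1, "force": 60}}

```text
clock: 17.25
tcp_pos: [0.4818, 0.2078, 0.0392]
orientation: [0.001, -0.0, 1.0, 0.0]
wrist_force: [-0.0, -0.1, 4.7]
finger_gap: 0.0094
```

Emit:
{"op": "send_rows", "data": {"deltas": [[[0, 0, 0.3, 0, 0, 0], [0, 0, 0.8, 0, 0, 0], [0, 0, 1.6, 0, 0, 0], [0, 0, 2.5, 0, 0, 0], [0, 0, 3.5, 0, 0, 0], [0, 0, 4, 0, 0, 0], [0, 0, 4, 0, 0, 0]]]}}

```text
clock: 17.95
tcp_pos: [0.4821, 0.2078, 0.0799]
orientation: [0.001, -0.0, 1.0, 0.0]
wrist_force: [0.5, -0.5, -0.5]
finger_gap: 0.0095
```

```bash
python3 wr.py w10.png
python3 - <<'E'
from fit import *
X=np.load("X.npy")
tiers(X,(.4813,.207),((.043,.047),(.0245,.029)),.05)
E
```

```text
[0.4821 0.2078 0.0799] [ 1.1e-03 -2.0e-04  1.0e+00  3.0e-04] 17.95 [ 0.25  0.29 -0.31  0.97  0.    0.25]
(0.043, 0.047) 1568 mean [472.6 206.7  44.8] encl 481.2 206.9 D 44.8
(0.0245, 0.029) 1110 mean [468.2 207.   26.8] encl 481.3 207.0 D 57.8
```

View pics/w10.png

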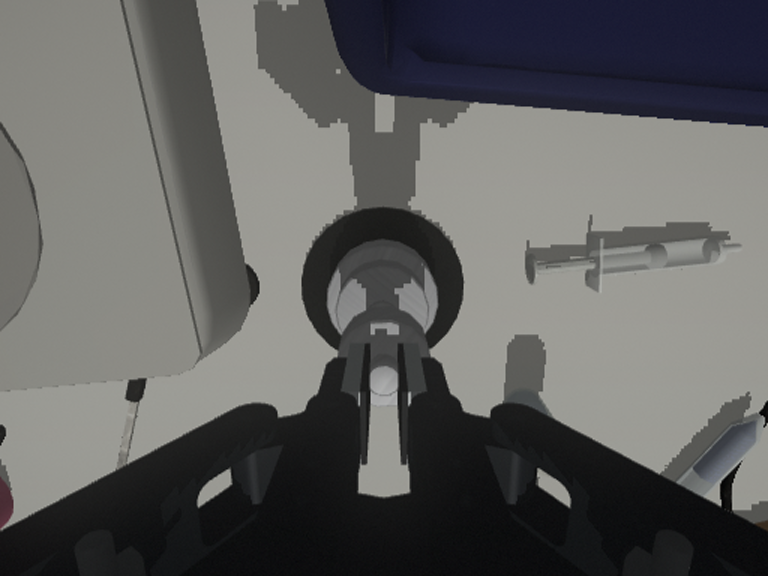

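Weight_100 is held and the lower tiers are undisturbed. Carrying it to case_100.

Emit:
{"op": "send_rows", "data": {"deltas": [[[0, -0.5, 2, 0, 0, 0], [0, -2, 5, 0, 0, 0], [0, -4.5, 7.5, 0, 0, 0], [0.5, -7.5, 9, 0, 0, 0], [1, -11, 10, 0, 0, 0], [2, -15, 10, 0, 0, 0], [3, -19, 10, 0, 0, 0], [4, -23, 10, 0, 0, 0], [5, -27, 10, 0, 0, 0], [6, -31, 10, 0, 0, 0], [6.4, -34.5, 10, 0, 0, 0], [6.4, -37, 10, 0, 0, 0]]]}}

```text
clock: 19.2
tcp_pos: [0.5453, -0.1649, 0.1777]
orientation: [-0.0, 0.001, 1.0, 0.0]
wrist_force: [0.5, 0.1, -0.2]
finger_gap: 0.0091
```

Emit:
{"op": "send_rows", "data": {"deltas": [[[0, -1.5, 0, 0, 0, 0], [0, -2.4, 0, 0, 0, 0], [0, -2.4, 0, 0, 0, 0], [0, -2.4, 0, 0, 0, 0]]]}}

```text
clock: 19.6
tcp_pos: [0.545, -0.1854, 0.1785]
orientation: [-0.0, -0.001, 1.0, 0.0]
wrist_force: [-0.1, 0.2, -1.3]
finger_gap: 0.0094
```

```bash
sed -i 's/(.533,-.17)/(.548,-.186)/' cases.py; python3 wr.py w11.png; python3 cases.py
```

```text
[ 0.545  -0.1854  0.1785] [-2.e-04 -5.e-04  1.e+00  4.e-04] 19.6 [-0.47  0.32 -0.01  1.24  0.   -0.47]
50 rect [ 511.5 -422.4] [50.  52.8] 10.6 z 0.0216 felt 134 [ 511.9 -425.1] 31.4 bbox [ 511.9 -421.9   12.5] [30.9 22.8  4. ]
500 rect [ 474.7 -288.9] [85.7 84.2] 78.2 z 0.0217 felt 3042 [ 474.6 -289.8] 65.9 bbox [ 474.7 -290.1   12.1] [65.2 64.9  4.8]
200 rect [ 440.6 -170.2] [71.2 72.4] 7.9 z 0.0216 felt 2159 [ 440.5 -169.6] 53.0 bbox [ 440.2 -169.4   12.2] [52.  52.2  4.6]
100 rect [ 554.1 -184.7] [60.6 60.5] 86.2 z 0.0216 felt 1031 [ 546.7 -185.9] 57.3 bbox [ 549.  -184.7   12.1] [52.5 41.2  4.9]
```

View pics/w11.png

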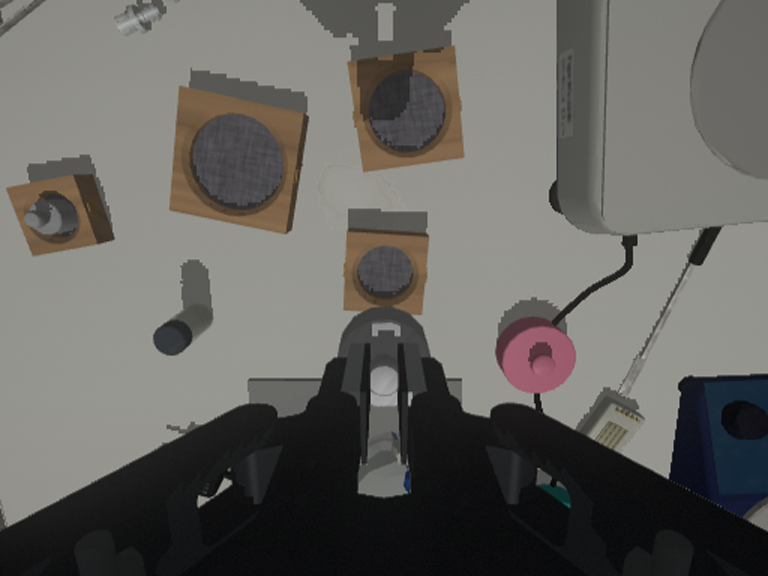

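Case_100's centre is at (554.1, -184.7) with a 60.6 mm face, which matches. Case_200 is at (440.5, -169.7) and case_500 at (474.7, -289.6). Lowering weight_100.

Emit:
{"op": "send_rows", "data": {"deltas": [[[0.5, 0.1, -1, 0, 0, 0], [0.9, 0.1, -3.5, 0, 0, 0], [0.9, 0.1, -6.5, 0, 0, 0], [0.9, 0.1, -9.5, 0, 0, 0], [0.9, 0.1, -12, 0, 0, 0], [0.9, 0.1, -13.7, 0, 0, 0], [0.9, 0.1, -14.4, 0, 0, 0], [0.9, 0.1, -14.4, 0, 0, 0], [0.9, 0.1, -14.4, 0, 0, 0]]]}}

```text
clock: 20.55
tcp_pos: [0.5548, -0.1852, 0.0352]
orientation: [0.0, -0.0, 1.0, -0.0]
wrist_force: [-0.6, -1.2, -0.7]
finger_gap: 0.0095
```

```bash
python3 wr.py w12.png; python3 cases.py|tail -1
```

```text
[ 0.5548 -0.1852  0.0352] [ 5.e-04 -5.e-04  1.e+00 -1.e-04] 20.55 [-0.46  0.44 -0.21  0.92  0.   -0.46]
100 rect [ 553.6 -184.6] [61.7 60.3] 87.3 z 0.0217 felt 1243 [ 542.9 -183.9] 54.5 bbox [ 543.1 -184.3   12.1] [40.2 41.8  4.9]
```

View pics/w12.png

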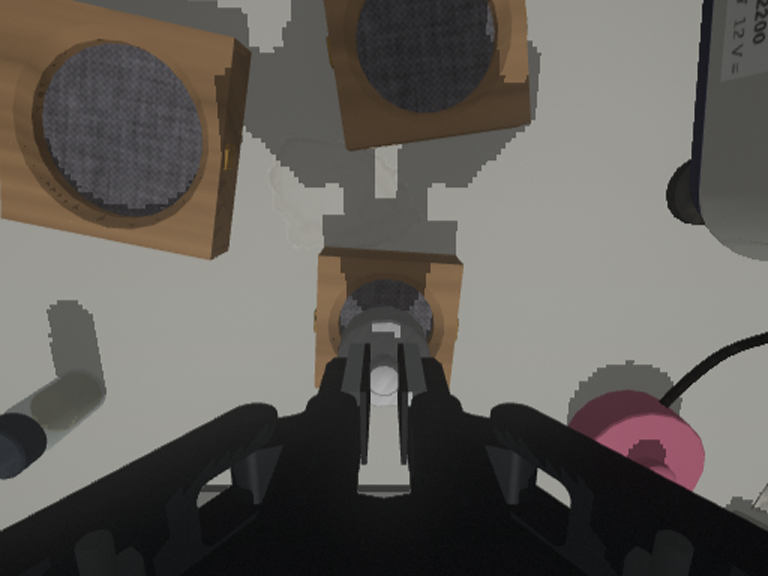

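Emit:
{"op": "send_rows", "data": {"deltas": [[[0, 0, -0.7, 0, 0, 0], [0, 0, -1.4, 0, 0, 0], [0, 0, -2, 0, 0, 0], [0, 0, -2.4, 0, 0, 0], [0, 0, -2.6, 0, 0, 0], [0, 0, -2.7, 0, 0, 0], [0, 0, -2.8, 0, 0, 0], [0, 0, -2.8, 0, 0, 0]]]}}

```text
clock: 21.4
tcp_pos: [0.5543, -0.1855, 0.0067]
orientation: [0.0, -0.0, 1.0, 0.0]
wrist_force: [0.7, 0.5, -1.4]
finger_gap: 0.0096
```

Emit:
{"op": "send_rows", "data": {"deltas": [[[0, 0, -0.05, 0, 0, 0], [0, 0, -0.1, 0, 0, 0], [0, 0, -0.1, 0, 0, 0]]]}}

```text
clock: 21.7
tcp_pos: [0.5544, -0.1856, 0.0063]
orientation: [0.0, -0.0, 1.0, -0.0]
wrist_force: [-1.7, 0.9, 5.9]
finger_gap: 0.0098
```

Contact at 6 N. Releasing and rising.

Emit:
{"op": "send_rows", "data": {"deltas": [[[0, 0, 0, 0, 0, 0], [0, 0, 0, 0, 0, 0], [0, 0, 0, 0, 0, 0], [0, 0, 0, 0, 0, 0]]], "jaw": -0.4}}

```text
clock: 22.1
tcp_pos: [0.5541, -0.1854, 0.0054]
orientation: [-0.0, -0.0, 1.0, 0.0]
wrist_force: [-0.5, 0.3, 0.2]
finger_gap: 0.0257
```

Emit:
{"op": "send_rows", "data": {"deltas": [[[0, 0, 0.5, 0, 0, 0], [0, 0, 1.5, 0, 0, 0], [0, 0, 3.5, 0, 0, 0], [0, 0, 6, 0, 0, 0], [0, 0, 9, 0, 0, 0], [0, 0, 12, 0, 0, 0], [0, 0, 15, 0, 0, 0], [0, 0, 16, 0, 0, 0], [0, 0, 16, 0, 0, 0]]]}}

```text
clock: 23.0
tcp_pos: [0.5555, -0.186, 0.168]
orientation: [0.002, -0.0, 1.0, -0.001]
wrist_force: [-0.3, 0.1, -0.0]
finger_gap: 0.0257
```

```bash
python3 wr.py w13.png
python3 - <<'E'
from fit import *
X=np.load("X.npy")
tiers(X,(.554,-.185),((.037,.046),(.027,.033)),.03)
E
python3 cases.py
```

```text
[ 0.5555 -0.186   0.168 ] [ 2.e-03 -2.e-04  1.e+00 -1.e-03] 23.0 [-0.46  0.34 -0.01  1.22  0.   -0.46]
(0.037, 0.046) 128 mean [ 553.7 -185.7   40.3] encl 554.1 -185.7 D 13.1
(0.027, 0.033) 647 mean [ 553.3 -185.7   28.8] encl 554.1 -185.9 D 33.9
50 rect [ 511.5 -422.6] [50.  52.3] 10.4 z 0.0217 felt 147 [ 510.5 -417.9] 39.5 bbox [ 511.9 -416.1   12.2] [30.5 35.5  4.5]
500 rect [ 474.7 -288.7] [86.1 84.2] 78.2 z 0.0217 felt 3341 [ 474.6 -290. ] 65.9 bbox [ 474.6 -290.2   12.2] [64.9 65.   4.6]
200 rect [ 440.8 -170. ] [71.1 71.8] 7.8 z 0.0217 felt 2372 [ 440.6 -169.6] 53.2 bbox [ 440.2 -169.5   12.1] [51.8 52.8  4.9]
100 rect [ 554.1 -184.7] [60.5 60.1] 86.4 z 0.0217 felt 291 [ 546.6 -186.7] 57.5 bbox [ 549.  -189.6   12.1] [52.  51.6  4.8]
```

View pics/w13.png

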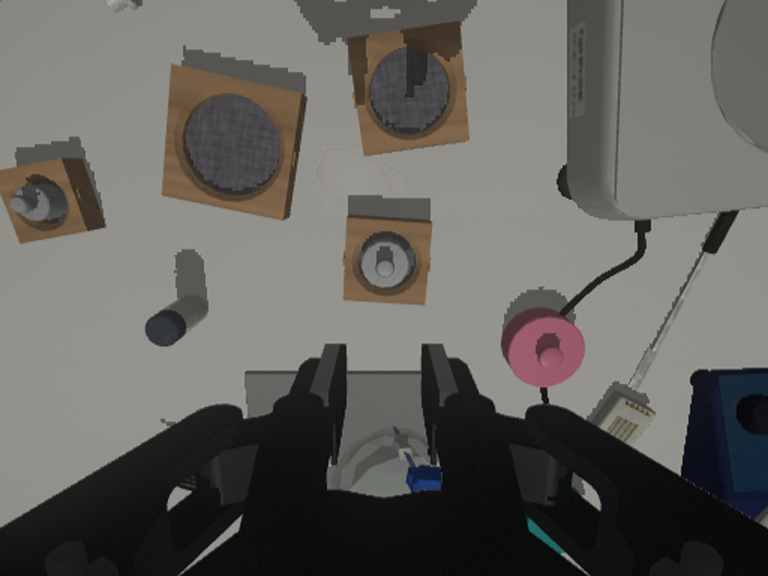

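Weight_100 is seated at (554.1, -185.8), about 1 mm off centre. Back to the stack for weight_200.

Emit:
{"op": "send_rows", "data": {"deltas": [[[-0.5, 2, 0, 0, 0, 0], [-1, 6, 0, 0, 0, 0], [-2, 10.5, 0, 0, 0, 0], [-3, 15, 0, 0, 0, 0], [-4, 19.5, 0, 0, 0, 0], [-5, 24, 0, 0, 0, 0], [-6, 28.5, 0, 0, 0, 0], [-7, 33, 0, 0, 0, 0], [-7.3, 36.5, 0, 0, 0, 0], [-7.3, 38.5, -2, 0, 0, 0], [-7.3, 39.2, -4.5, 0, 0, 0], [-7.3, 39.2, -7, 0, 0, 0]]]}}

```text
clock: 24.25
tcp_pos: [0.4789, 0.2084, 0.0933]
orientation: [-0.001, -0.002, 1.0, -0.0]
wrist_force: [0.1, -0.8, -0.1]
finger_gap: 0.0253
```

Emit:
{"op": "send_rows", "data": {"deltas": [[[0, 0, -1.5, 0, 0, 0], [0, 0, -2.5, 0, 0, 0], [0, 0, -2.5, 0, 0, 0], [0, 0, -2.5, 0, 0, 0]]]}}

```text
clock: 24.65
tcp_pos: [0.4807, 0.2067, 0.0705]
orientation: [-0.0, -0.0, 1.0, 0.0]
wrist_force: [0.7, 0.4, 0.3]
finger_gap: 0.0257
```

```bash
python3 wr.py w14.png
python3 - <<'E'
from fit import *
X=np.load("X.npy")
tiers(X,(.4813,.207),((.051,.062),(.043,.047),(.0245,.029)),.05)
E
```

```text
[0.4807 0.2067 0.0705] [-4.e-04 -2.e-04  1.e+00  0.e+00] 24.65 [ 0.25  0.3  -0.32  0.95  0.    0.25]
(0.051, 0.062) 475 mean [480.4 207.1  56. ] encl 481.2 207.1 D 16.2
(0.043, 0.047) 2628 mean [479.8 207.   44.8] encl 481.4 207.0 D 45.1
(0.0245, 0.029) 1194 mean [468.  207.   26.8] encl 481.1 207.0 D 57.6
```

Emit:
{"op": "send_rows", "data": {"deltas": [[[0, 0, -1, 0, 0, 0], [0, 0, -2.3, 0, 0, 0], [0, 0, -3.5, 0, 0, 0], [0, 0, -4.4, 0, 0, 0], [0, 0, -4.9, 0, 0, 0], [0, 0, -4.9, 0, 0, 0], [0, 0, -4.9, 0, 0, 0]]]}}

```text
clock: 25.4
tcp_pos: [0.4814, 0.2066, 0.0217]
orientation: [0.0, -0.0, 1.0, 0.0]
wrist_force: [-0.2, 0.7, 0.1]
finger_gap: 0.0258
```

Emit:
{"op": "send_rows", "data": {"deltas": [[[0, 0, 0, 0, 0, 0], [0, 0, 0, 0, 0, 0], [0, 0, 0, 0, 0, 0], [0, 0, 0, 0, 0, 0], [0, 0, 0, 0, 0, 0]]], "jaw": -1, "force": 80}}

```text
clock: 25.9
tcp_pos: [0.4817, 0.2068, 0.0224]
orientation: [0.001, -0.0, 1.0, 0.0]
wrist_force: [-1.0, -0.4, 6.2]
finger_gap: 0.0116
```

Emit:
{"op": "send_rows", "data": {"deltas": [[[0, 0, 0.3, 0, 0, 0], [0, 0, 0.8, 0, 0, 0], [0, 0, 1.6, 0, 0, 0], [0, 0, 2.5, 0, 0, 0], [0, 0, 3.5, 0, 0, 0], [0, 0, 4, 0, 0, 0], [0, 0, 4, 0, 0, 0]]]}}

```text
clock: 26.6
tcp_pos: [0.4822, 0.2068, 0.0629]
orientation: [0.001, -0.0, 1.0, 0.0]
wrist_force: [-0.1, 0.4, -1.9]
finger_gap: 0.0115
```

```bash
python3 wr.py w15.png
python3 - <<'E'
from fit import *
X=np.load("X.npy")
tiers(X,(.4813,.207),((.0245,.029),),.05)
E
```

```text
[0.4822 0.2068 0.0629] [ 1.1e-03 -2.0e-04  1.0e+00  3.0e-04] 26.6 [ 0.25  0.3  -0.33  0.93  0.    0.25]
(0.0245, 0.029) 2082 mean [467.4 207.2  26.8] encl 480.8 206.9 D 57.7
```

View pics/w15.png

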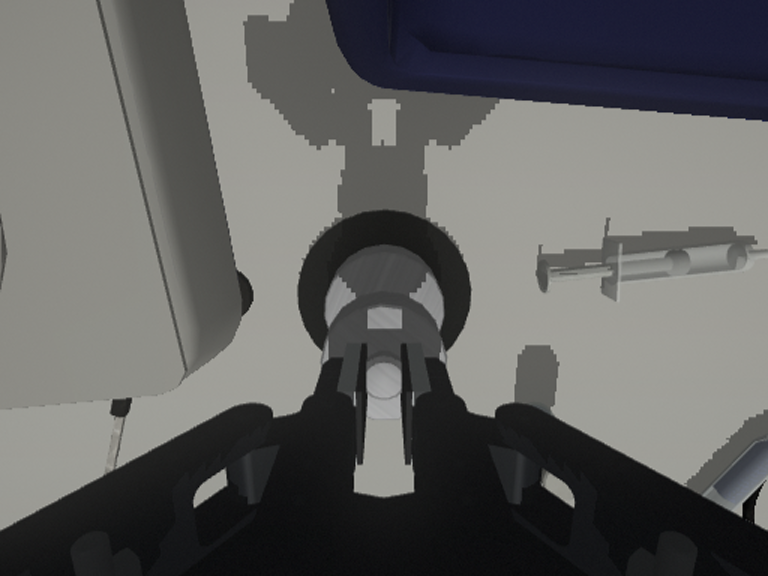

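Weight_200 is held and weight_500 stayed put. Carrying it to case_200.

Emit:
{"op": "send_rows", "data": {"deltas": [[[0, -0.5, 2, 0, 0, 0], [0, -1.5, 5, 0, 0, 0], [0, -3, 8, 0, 0, 0], [0, -5.5, 10, 0, 0, 0], [-0.5, -9, 10.5, 0, 0, 0], [-1, -12.5, 10.5, 0, 0, 0], [-1.5, -16, 10.5, 0, 0, 0], [-2, -19.5, 10.5, 0, 0, 0], [-2.5, -23, 10.5, 0, 0, 0], [-3, -26.5, 10.5, 0, 0, 0], [-3.5, -30, 10.5, 0, 0, 0], [-4, -33, 10.5, 0, 0, 0]]]}}

```text
clock: 27.85
tcp_pos: [0.4405, -0.125, 0.1663]
orientation: [-0.0, 0.0, 1.0, 0.0]
wrist_force: [0.6, 0.1, -2.3]
finger_gap: 0.0114
```

Emit:
{"op": "send_rows", "data": {"deltas": [[[-0.1, -2.5, 0, 0, 0, 0], [-0.1, -4, 0, 0, 0, 0], [-0.1, -4.7, 0, 0, 0, 0], [-0.1, -4.7, 0, 0, 0, 0], [-0.1, -4.7, 0, 0, 0, 0]]]}}

```text
clock: 28.35
tcp_pos: [0.4401, -0.1695, 0.1664]
orientation: [-0.0, -0.0, 1.0, 0.0]
wrist_force: [-0.2, 0.8, -1.3]
finger_gap: 0.0113
```

```bash
python3 wr.py w16.png; python3 cases.py
```

```text
[ 0.4401 -0.1695  0.1664] [-3.e-04 -5.e-04  1.e+00  5.e-04] 28.35 [-0.54  0.13 -0.28  1.16  0.   -0.54]
50 rect [ 511.5 -423. ] [50.7 52.1] 10.0 z 0.0216 felt 102 [ 510.9 -418.6] 41.4 bbox [ 513.4 -418.6   12.8] [29.8 40.2  3.4]
500 rect [ 474.7 -289.4] [84.7 85. ] 78.4 z 0.0216 felt 2508 [ 475.1 -290. ] 65.7 bbox [ 475.7 -290.    12.1] [64.2 64.8  4.8]
200 rect [ 440.1 -169.7] [71.3 72.6] 6.4 z 0.0216 felt 1675 [ 441.4 -169.7] 52.8 bbox [ 439.6 -169.5   12. ] [47.4 52.   4.8]Traceback (most recent call last):
  File "cases.py", line 11, in <module>
    print(n,"rect",np.round(r[0],1),np.round(r[1],1),round(r[2],1),"z",P[:,2].mean().round(4),"felt",len(W),np.round(e[0],1),round(2*e[1],1),"bbox",np.round((W.min(0)+W.max(0))*500,1),np.round((W.max(0)-W.min(0))*1000,1))
                                                                                                                                                              ~~~~~^^^
    return umr_minimum(a, axis, None, out, keepdims, initial, where)
ValueError: zero-size array to reduction operation minimum which has no identity
```

View pics/w16.png

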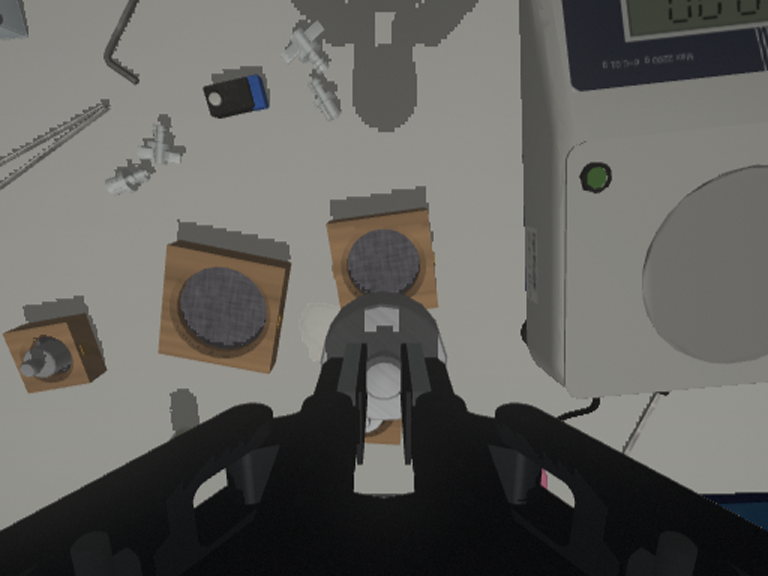

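Emit:
{"op": "send_rows", "data": {"deltas": [[[0, 0, -1, 0, 0, 0], [0, 0, -3.5, 0, 0, 0], [0, 0, -6.5, 0, 0, 0], [0, 0, -9.5, 0, 0, 0], [0, 0, -11.7, 0, 0, 0], [0, 0, -12.8, 0, 0, 0], [0, 0, -13.1, 0, 0, 0], [0, 0, -13.1, 0, 0, 0], [0, 0, -13.1, 0, 0, 0]]]}}

```text
clock: 29.3
tcp_pos: [0.4411, -0.1708, 0.0366]
orientation: [0.001, -0.0, 1.0, -0.0]
wrist_force: [-0.6, -0.3, -2.8]
finger_gap: 0.0118
```

```bash
python3 wr.py w17.png; python3 cases.py 2>/dev/null|tail -1
```

```text
[ 0.4411 -0.1708  0.0366] [ 8.e-04 -3.e-04  1.e+00 -4.e-04] 29.3 [-0.54  0.24 -0.49  0.83  0.   -0.54]
100 rect [ 525.7 -170.9] [28.5  3.6] 88.1 z 0.0212 felt 117 [ 524.8 -176.2] 19.1 bbox [ 524.9 -176.2   12. ] [ 2.4 19.   5. ]
```

View pics/w17.png

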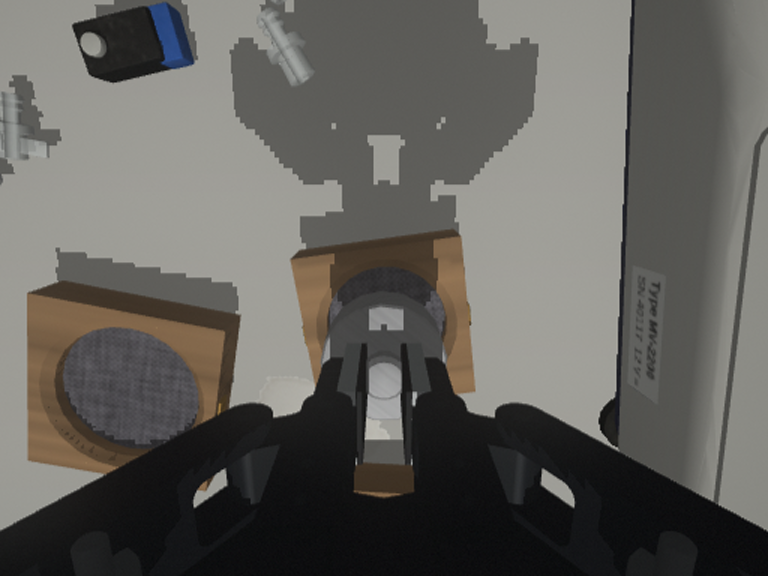

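Emit:
{"op": "send_rows", "data": {"deltas": [[[0, 0.05, -0.7, 0, 0, 0], [0, 0.05, -1.4, 0, 0, 0], [0, 0.05, -2, 0, 0, 0], [0, 0.05, -2.4, 0, 0, 0], [0, 0.05, -2.6, 0, 0, 0], [0, 0.05, -2.7, 0, 0, 0], [0, 0.05, -2.8, 0, 0, 0], [0, 0.05, -2.8, 0, 0, 0]]]}}

```text
clock: 30.15
tcp_pos: [0.4403, -0.17, 0.0077]
orientation: [0.0, -0.0, 1.0, -0.0]
wrist_force: [-0.7, 0.1, -2.7]
finger_gap: 0.0118
```

Emit:
{"op": "send_rows", "data": {"deltas": [[[0, 0, -0.05, 0, 0, 0], [0, 0, -0.1, 0, 0, 0], [0, 0, -0.1, 0, 0, 0]]]}}

```text
clock: 30.45
tcp_pos: [0.4404, -0.17, 0.0074]
orientation: [0.0, -0.0, 1.0, -0.0]
wrist_force: [-2.2, 0.4, 4.2]
finger_gap: 0.0119
```

Emit:
{"op": "send_rows", "data": {"deltas": [[[0, 0, 0, 0, 0, 0], [0, 0, 0, 0, 0, 0], [0, 0, 0, 0, 0, 0], [0, 0, 0, 0, 0, 0]]], "jaw": -0.3}}

```text
clock: 30.85
tcp_pos: [0.4403, -0.17, 0.0066]
orientation: [0.0, -0.0, 1.0, 0.0]
wrist_force: [0.2, -0.3, -0.7]
finger_gap: 0.03
```

Emit:
{"op": "send_rows", "data": {"deltas": [[[0, 0, 0.5, 0, 0, 0], [0, 0, 1.5, 0, 0, 0], [0, 0, 3.5, 0, 0, 0], [0, 0, 6, 0, 0, 0], [0, 0, 9, 0, 0, 0], [0, 0, 12, 0, 0, 0], [0, 0, 15, 0, 0, 0], [0, 0, 16, 0, 0, 0], [0, 0, 16, 0, 0, 0]]]}}

```text
clock: 31.75
tcp_pos: [0.4414, -0.1706, 0.1686]
orientation: [0.002, -0.0, 1.0, -0.001]
wrist_force: [-0.4, 0.1, 0.5]
finger_gap: 0.03
```

```bash
python3 wr.py w18.png
python3 - <<'E'
from fit import *
X=np.load("X.npy")
tiers(X,(.4405,-.17),((.037,.046),(.027,.033)),.04)
E
python3 cases.py
```

```text
[ 0.4414 -0.1706  0.1686] [ 1.8e-03 -2.0e-04  1.0e+00 -1.0e-03] 31.75 [-0.54  0.13 -0.28  1.16  0.   -0.54]
(0.037, 0.046) 194 mean [ 439.5 -170.2   41.2] encl 440.1 -170.3 D 16.0
(0.027, 0.033) 1194 mean [ 439.2 -170.2   29.8] encl 440.2 -170.3 D 44.9
50 rect [ 511.7 -423.2] [50.5 52.9] 10.3 z 0.0217 felt 108 [ 512.9 -425.5] 31.3 bbox [ 513.1 -424.5   12.4] [30.  26.6  4.1]
500 rect [ 474.7 -289.4] [84.6 85. ] 78.0 z 0.0217 felt 2452 [ 475.6 -290.3] 65.9 bbox [ 475.5 -290.7   12.1] [63.9 63.8  4.7]
200 rect [ 440.7 -169.7] [71.4 73. ] 7.7 z 0.0216 felt 312 [ 441.2 -169.8] 52.8 bbox [ 441.7 -169.9   12.4] [51.4 52.1  4.2]
100 rect [ 554.1 -180.8] [54.4 61.6] 85.4 z 0.0215 felt 207 [ 545.7 -185.8] 56.3 bbox [ 545.4 -184.9   12. ] [46.  41.1  5. ]
```

View pics/w18.png

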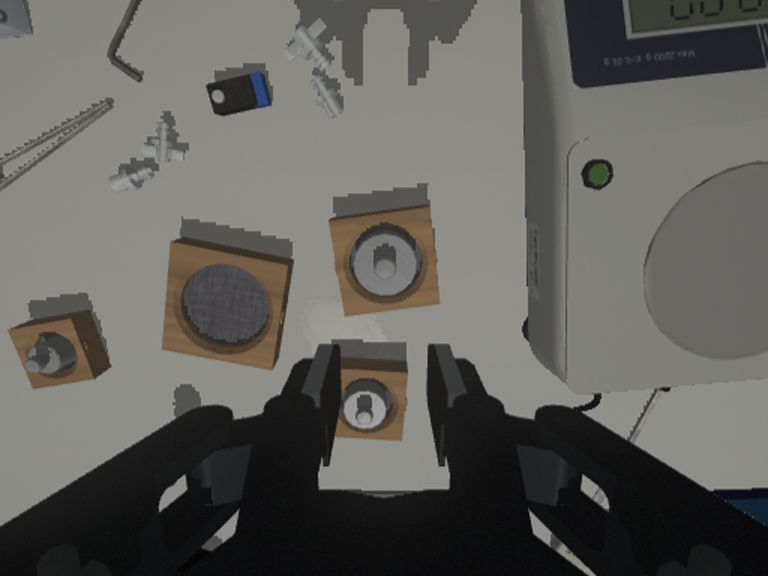

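Weight_200 is seated at (440.2, -170.3). Back for weight_500.

Emit:
{"op": "send_rows", "data": {"deltas": [[[0.2, 2, 0, 0, 0, 0], [0.8, 6, 0, 0, 0, 0], [1.4, 10, 0, 0, 0, 0], [2, 14.5, 0, 0, 0, 0], [2.6, 19, 0, 0, 0, 0], [3.2, 23.5, 0, 0, 0, 0], [3.8, 28, 0, 0, 0, 0], [4.1, 32, 0, 0, 0, 0], [4.1, 35.5, 0, 0, 0, 0], [4.1, 37.3, -2, 0, 0, 0], [4.1, 37.7, -4.5, 0, 0, 0], [4.1, 37.7, -7, 0, 0, 0]]]}}

```text
clock: 33.0
tcp_pos: [0.4798, 0.208, 0.094]
orientation: [-0.001, -0.001, 1.0, -0.0]
wrist_force: [0.1, 0.2, -0.4]
finger_gap: 0.03
```

Emit:
{"op": "send_rows", "data": {"deltas": [[[0, 0, -2, 0, 0, 0], [0, 0, -3.8, 0, 0, 0], [0, 0, -4.3, 0, 0, 0], [0, 0, -4.3, 0, 0, 0], [0, 0, -4.3, 0, 0, 0]]]}}

```text
clock: 33.5
tcp_pos: [0.4812, 0.207, 0.0537]
orientation: [-0.0, -0.0, 1.0, 0.0]
wrist_force: [-1.1, 0.2, 0.8]
finger_gap: 0.0295
```

```bash
python3 wr.py w19.png
python3 - <<'E'
from fit import *
X=np.load("X.npy")
tiers(X,(.4813,.207),((.034,.042),(.0245,.029),),.05)
E
```

```text
[0.4812 0.207  0.0537] [-1.e-04 -1.e-04  1.e+00  0.e+00] 33.5 [ 0.25  0.31 -0.35  0.91  0.    0.25]
(0.034, 0.042) 577 mean [480.4 207.   38.1] encl 481.3 206.8 D 18.3
(0.0245, 0.029) 4483 mean [479.4 207.   26.8] encl 481.3 207.1 D 58.1
```

View pics/w19.png

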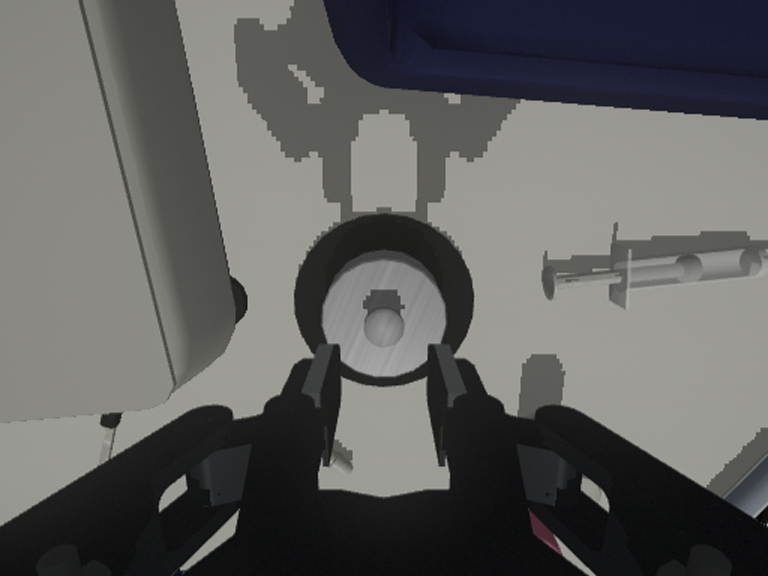

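Emit:
{"op": "send_rows", "data": {"deltas": [[[0, 0, -1, 0, 0, 0], [0, 0, -2.3, 0, 0, 0], [0, 0, -3.5, 0, 0, 0], [0, 0, -4.4, 0, 0, 0], [0, 0, -5, 0, 0, 0], [0, 0, -5, 0, 0, 0], [0, 0, -5, 0, 0, 0]]]}}

```text
clock: 34.25
tcp_pos: [0.4813, 0.2071, 0.0037]
orientation: [0.0, -0.0, 1.0, 0.0]
wrist_force: [0.1, -0.2, 0.4]
finger_gap: 0.0299
```

Emit:
{"op": "send_rows", "data": {"deltas": [[[0, 0, 0, 0, 0, 0], [0, 0, 0, 0, 0, 0], [0, 0, 0, 0, 0, 0], [0, 0, 0, 0, 0, 0], [0, 0, 0, 0, 0, 0]]], "jaw": -1, "force": 110}}

```text
clock: 34.75
tcp_pos: [0.4817, 0.2071, 0.0045]
orientation: [0.001, -0.0, 1.0, 0.0]
wrist_force: [-2.1, -1.9, 5.0]
finger_gap: 0.0121
```

Emit:
{"op": "send_rows", "data": {"deltas": [[[0, 0, 0.3, 0, 0, 0], [0, 0, 0.8, 0, 0, 0], [0, 0, 1.6, 0, 0, 0], [0, 0, 2.5, 0, 0, 0], [0, 0, 3.5, 0, 0, 0], [0, 0, 4, 0, 0, 0], [0, 0, 4, 0, 0, 0]]]}}

```text
clock: 35.45
tcp_pos: [0.4822, 0.2074, 0.0449]
orientation: [0.001, -0.0, 1.0, 0.0]
wrist_force: [0.5, 0.1, -5.7]
finger_gap: 0.0122
```

```bash
python3 wr.py w20.png
```

```text
[0.4822 0.2074 0.0449] [ 1.2e-03 -2.0e-04  1.0e+00  4.0e-04] 35.45 [ 0.25  0.32 -0.36  0.89  0.    0.25]
```

View pics/w20.png

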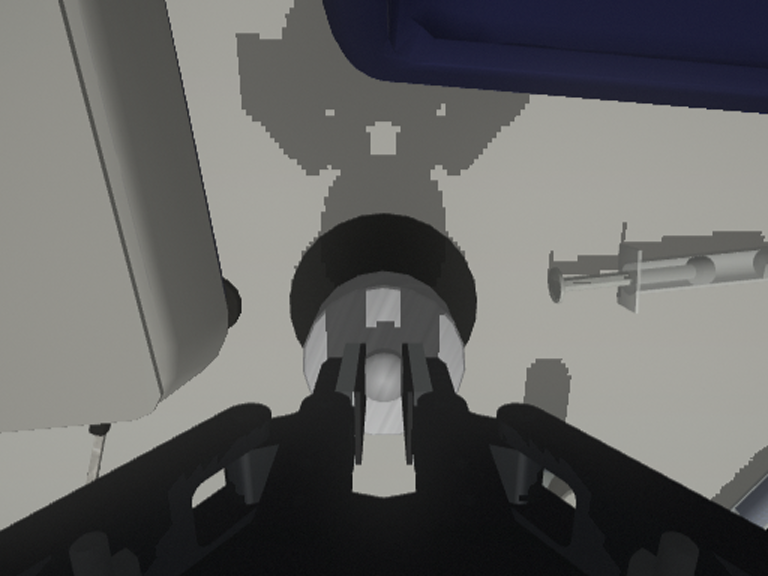

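Weight_500 is held; the wrist reads about 5.7 N, which fits 0.5 kg. Raising it straight up first, then carrying it over the balance to case_500.

Emit:
{"op": "send_rows", "data": {"deltas": [[[0, 0, 2, 0, 0, 0], [0, 0, 5, 0, 0, 0], [0, 0, 8, 0, 0, 0], [0, -1, 10.5, 0, 0, 0], [0, -3.5, 11.5, 0, 0, 0], [0, -7, 11.5, 0, 0, 0], [0, -10.5, 11.5, 0, 0, 0], [0, -14, 11.5, 0, 0, 0], [0, -17.5, 11.5, 0, 0, 0], [0, -21, 11.5, 0, 0, 0], [0, -24.5, 11.5, 0, 0, 0], [0, -28, 11.5, 0, 0, 0]]]}}

```text
clock: 36.7
tcp_pos: [0.4806, -0.0742, 0.1582]
orientation: [-0.0, -0.0, 1.0, 0.0]
wrist_force: [0.7, -0.6, -4.9]
finger_gap: 0.0121
```

Emit:
{"op": "send_rows", "data": {"deltas": [[[-0.1, -3.5, 0, 0, 0, 0], [-0.2, -7, 0, 0, 0, 0], [-0.3, -10.5, 0, 0, 0, 0], [-0.4, -14, 0, 0, 0, 0], [-0.5, -17.5, 0, 0, 0, 0], [-0.6, -20, 0, 0, 0, 0], [-0.7, -21.5, 0, 0, 0, 0], [-0.7, -21.7, 0, 0, 0, 0], [-0.7, -21.7, 0, 0, 0, 0], [-0.7, -21.7, 0, 0, 0, 0]]]}}

```text
clock: 37.7
tcp_pos: [0.474, -0.2886, 0.1584]
orientation: [-0.0, -0.001, 1.0, 0.001]
wrist_force: [-0.0, 0.2, -4.2]
finger_gap: 0.0123
```

```bash
python3 wr.py w21.png; python3 cases.py
```

```text
[ 0.474  -0.2886  0.1584] [-3.e-04 -7.e-04  1.e+00  6.e-04] 37.7 [-0.69  0.29 -0.1   1.18  0.   -0.69]
50 rect [ 511.7 -423.1] [50.4 50.8] 10.5 z 0.0216 felt 141 [ 513.2 -425.4] 31.8 bbox [ 512.5 -424.2   12.5] [29.5 29.5  3.9]
500 rect [ 473.5 -289.1] [85.1 83.1] 79.2 z 0.0217 felt 1856 [ 475.  -289.4] 66.0 bbox [ 465.4 -289.5   12.2] [45.5 65.6  4.3]
200 rect [ 441.  -170.1] [71.4 72.6] 7.7 z 0.0216 felt 290 [ 440.  -176.6] 61.6 bbox [ 441.2 -179.2   12.2] [52.  53.9  4.6]
100 rect [ 554.  -184.5] [61.1 60.7] 86.2 z 0.0216 felt 212 [ 545.1 -186.7] 56.4 bbox [ 547.2 -188.6   12. ] [49.2 51.2  4.9]
```

View pics/w21.png

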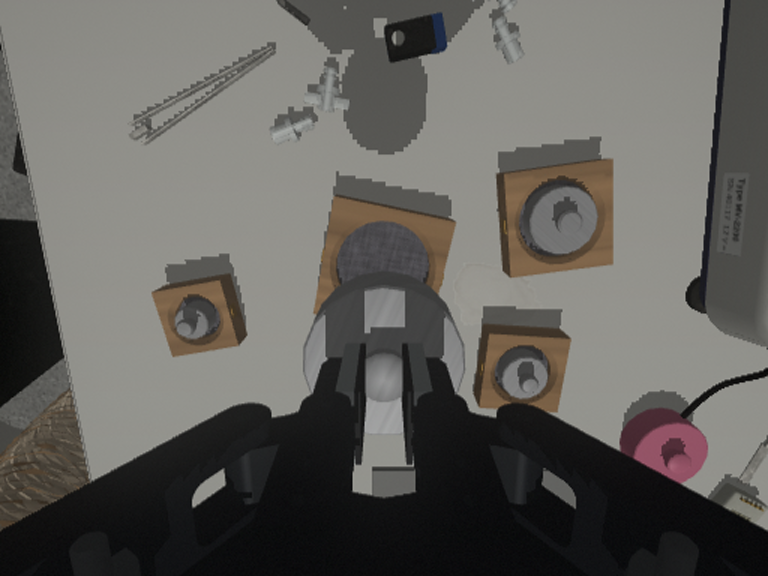

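Emit:
{"op": "send_rows", "data": {"deltas": [[[0, 0, -1, 0, 0, 0], [0, 0, -3.5, 0, 0, 0], [0, 0, -6.5, 0, 0, 0], [0, 0, -9, 0, 0, 0], [0, 0, -10.8, 0, 0, 0], [0, 0, -11.5, 0, 0, 0], [0, 0, -11.8, 0, 0, 0], [0, 0, -11.8, 0, 0, 0], [0, 0, -11.8, 0, 0, 0]]]}}

```text
clock: 38.65
tcp_pos: [0.475, -0.2904, 0.0417]
orientation: [0.001, -0.0, 1.0, -0.001]
wrist_force: [0.3, 0.1, -5.2]
finger_gap: 0.0123
```

```bash
python3 wr.py w22.png; python3 cases.py|sed -n 2p
```

```text
[ 0.475  -0.2904  0.0417] [ 8.e-04 -3.e-04  1.e+00 -6.e-04] 38.65 [-0.69  0.38 -0.28  0.91  0.   -0.69]
500 rect [ 474.8 -289.3] [84.8 84.7] 78.6 z 0.0217 felt 1381 [ 473.1 -289.1] 65.7 bbox [ 460.8 -289.1   12.5] [35.6 65.7  4. ]
```

View pics/w22.png

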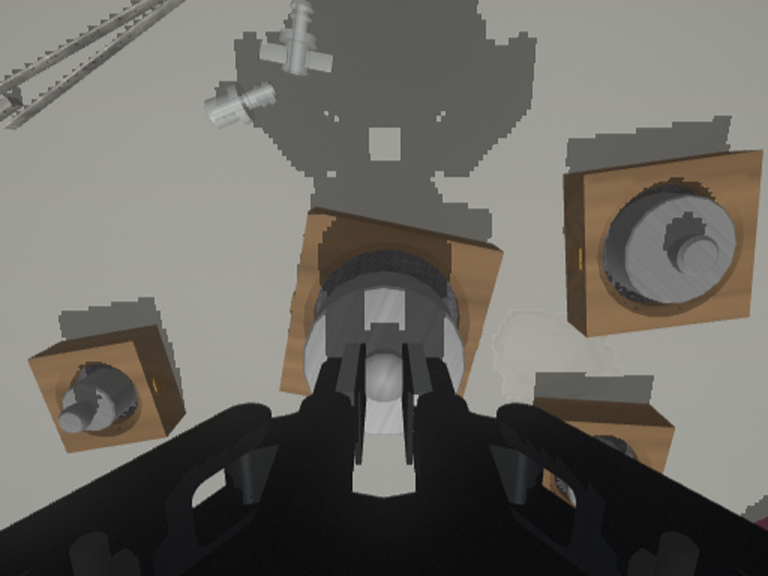

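Emit:
{"op": "send_rows", "data": {"deltas": [[[0, 0.05, -0.7, 0, 0, 0], [0, 0.05, -1.4, 0, 0, 0], [0, 0.05, -2, 0, 0, 0], [0, 0.05, -2.4, 0, 0, 0], [0, 0.05, -2.6, 0, 0, 0], [0, 0.05, -2.7, 0, 0, 0], [0, 0.05, -2.75, 0, 0, 0], [0, 0.05, -2.75, 0, 0, 0]]]}}

```text
clock: 39.5
tcp_pos: [0.4743, -0.2896, 0.0132]
orientation: [0.0, -0.0, 1.0, -0.0]
wrist_force: [0.4, -0.8, -5.1]
finger_gap: 0.0125
```

Emit:
{"op": "send_rows", "data": {"deltas": [[[0, 0, -0.05, 0, 0, 0], [0, 0, -0.1, 0, 0, 0], [0, 0, -0.15, 0, 0, 0], [0, 0, -0.15, 0, 0, 0]]]}}

```text
clock: 39.9
tcp_pos: [0.4744, -0.2896, 0.0126]
orientation: [0.0, -0.0, 1.0, -0.0]
wrist_force: [-2.6, 1.6, 5.8]
finger_gap: 0.0125
```

Contact. Releasing and rising clear.

Emit:
{"op": "send_rows", "data": {"deltas": [[[0, 0, 0, 0, 0, 0], [0, 0, 0, 0, 0, 0], [0, 0, 0, 0, 0, 0], [0, 0, 0, 0, 0, 0]]], "jaw": -0.2}}

```text
clock: 40.3
tcp_pos: [0.4744, -0.2896, 0.0117]
orientation: [0.0, -0.0, 1.0, -0.0]
wrist_force: [0.3, -0.2, -0.4]
finger_gap: 0.034
```

Emit:
{"op": "send_rows", "data": {"deltas": [[[0, 0, 0.5, 0, 0, 0], [0, 0, 1.5, 0, 0, 0], [0, 0, 3.5, 0, 0, 0], [0, 0, 6, 0, 0, 0], [0, 0, 9, 0, 0, 0], [0, 0, 12, 0, 0, 0], [0, 0, 15, 0, 0, 0], [0, 0, 17, 0, 0, 0], [0, 0, 17, 0, 0, 0], [0, 0, 17, 0, 0, 0]]]}}

```text
clock: 41.3
tcp_pos: [0.4744, -0.2896, 0.1822]
orientation: [0.001, -0.0, 1.0, -0.0]
wrist_force: [0.4, 0.1, -1.1]
finger_gap: 0.0345
```

```bash
python3 wr.py w23.png
python3 - <<'E'
from fit import *
from h import *
X=np.load("X.npy")
for n,c,l in (("500",(.4747,-.2896),((.043,.05),(.032,.038))),("50",(.512,-.423),((.037,.046),(.027,.033))),("100",(.554,-.185),((.037,.046),(.026,.032))),("200",(.4405,-.17),((.037,.046),(.027,.033)))):
    print(n); tiers(X,c,l,.04)
for nm in("top","scene"):
    d=read_camera(nm); Z=cloud(d); save(d,nm+"_end.png",s=1.5)
    for c in ((.596,-.332),(.551,.286)):
        q=Z[(np.hypot(Z[...,0]-c[0],Z[...,1]-c[1])<.04)&(Z[...,2]>.045)&(Z[...,2]<.065)]
        print(nm,c,len(q),np.round(q.mean(0),3) if len(q) else "")
E
```

```text
[ 0.4744 -0.2896  0.1822] [ 6.e-04 -2.e-04  1.e+00 -4.e-04] 41.3 [-0.69  0.28 -0.05  1.23  0.   -0.69]
500
(0.043, 0.05) 226 mean [ 473.6 -289.7   46.2] encl 473.9 -289.7 D 17.9
(0.032, 0.038) 1949 mean [ 473.1 -289.8   34.8] encl 474.0 -289.8 D 57.8
50
(0.037, 0.046) 97 mean [ 510.9 -422.3   40.9] encl 511.3 -423.0 D 12.1
(0.027, 0.033) 235 mean [ 509.7 -420.9   29.7] encl 511.5 -423.0 D 24.5
100
(0.037, 0.046) 99 mean [ 553.4 -186.4   39.9] encl 554.0 -185.6 D 13.5
(0.026, 0.032) 500 mean [ 552.2 -186.9   28.7] encl 554.4 -185.8 D 34.7
200
(0.037, 0.046) 208 mean [ 439.9 -171.2   41. ] encl 440.1 -170.5 D 16.2
(0.027, 0.033) 1194 mean [ 439.4 -171.4   29.8] encl 440.4 -170.7 D 45.4
top (0.596, -0.332) 36 [ 0.596 -0.336  0.053]
top (0.551, 0.286) 38 [0.557 0.291 0.053]
scene (0.596, -0.332) 52 [ 0.592 -0.337  0.051]
scene (0.551, 0.286) 39 [0.553 0.289 0.051]
```

View pics/w23.png

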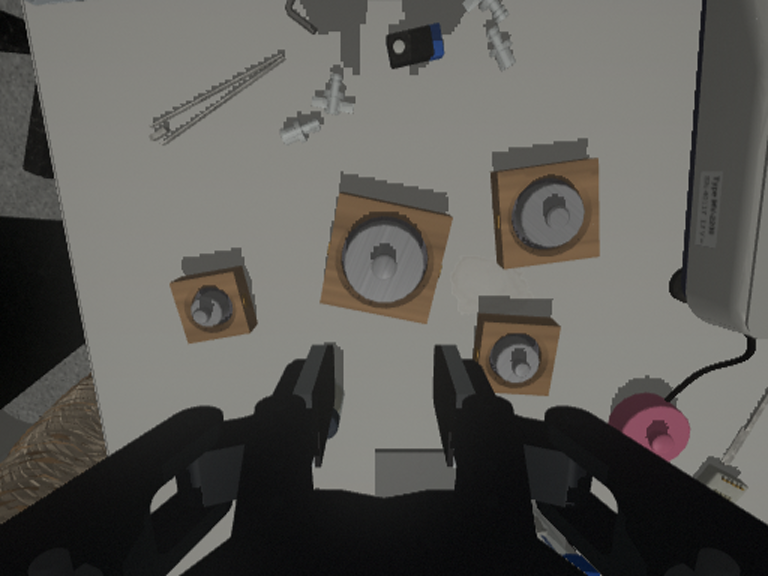

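View pics/scene_end.png

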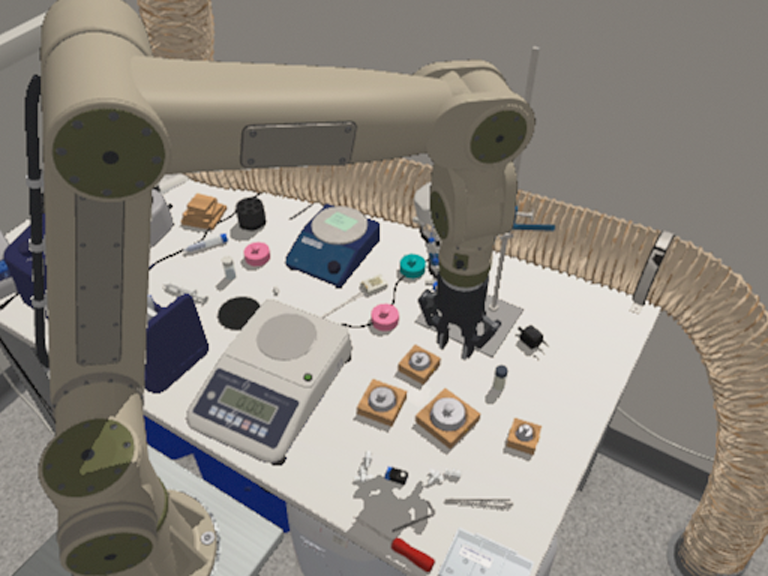

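All four weights stand in their cases, each within about 1 mm of the centre and at the right height. Both vials are upright, the pad is empty and the gripper is clear. Handing in.

```bash
python3 -c "
from workcell import *
print(hand_in())"
```

```text
the job is handed in; nothing more can be done
None
```

All four weights are in their own cases and the job is handed in, about 41 s into the 115 s allowed. I took the stack apart from the top, gripping each weight by its knob. Each one was lowered until it touched the well floor at about 4–6 N before I let go.

**Last checks before hand-in:**

| Weight | Distance from case centre | Shoulder height |
|---|---|---|
| weight_500 | 0.7 mm | 34.8 mm (35 expected) |
| weight_200 | 0.9 mm | 29.8 mm (30 expected) |
| weight_100 | 1.1 mm | 28.7 mm (29 expected) |
| weight_50 | 0.5 mm | 29.7 mm (30 expected) |

- **Clearance:** the gripper was open and well above everything, with no contact.
- **Vials:** both still stand upright. My before and after position readings differ by at most 8 mm. I measured them two different ways, so that says little about actual movement, but it is within the 20 mm limit.

**Disagreements with the description:**
- **Fingertips:** the cameras showed the fingertips ending about 25 mm behind the stated TCP. A test close above the top knob confirmed it, so I set all grasp heights by that.
- **Finger opening:** readings while gripping a knob were 3–6 mm below the knob diameters. All four grips still held without visible slip.

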